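# Check a spring gauge in its cradle and log it

## Task

Lay the yellow spring gauge in the check station's cradle, its D-handle sticking out through the slotted end, and let go of it. Then take it by the black bar of the D-handle, draw it out until the pointer stands at the red mark without overshooting, hold it there for a good second, and ease it fully back in without letting it snap. Finally press the green plunger down to its stop to log the check; leave the other things where they are.

Things in the scene. Friction and masses are not known exactly. Their poses are not given: they have to be found in the camera images.
- gauge: Loose spring gauge, 0.45 kg, lying flat: yellow body 104 x 46 x 42 mm (x, y, z), white scale on top, steel D-handle out of its -x end (196 mm overall at rest). Origin: centre of the yellow body's underside. z up, -x points along the pull, to the handle. Grasp from above across the 46 mm width, near the middle; centre of mass about 20 mm from the origin towards the handle.
- pull_bar (a joint): How far the D-handle is drawn out of the gauge, in m along the gauge's -x: 0 fully in (rest), 0.075 its end stop. A spring draws it in: about 1.5 N at 0, growing by 200 N/m (some 7 to 14 N at the mark). Let go, it snaps back in.
- bar_grip (a point): Middle of the D-handle's black cross bar, which runs along the gauge's y: 14 mm thick (x), 74 mm long (60 mm between the side arms), 16 mm high. At rest it is 137 mm from the gauge's origin along -x, 21 mm above its underside. Behind the bar the D is open for 50 mm: one finger fits inside. The handle's yoke begins 22 mm off the yellow body. Axes as the gauge's.
- pointer (a point): Black pointer line across the white scale on top of the gauge; moves with the D-handle. At rest it is 40 mm from the gauge's origin along +x. Axes as the gauge's.
- mark (a point): Red index bar clamped across the scale, set at a different place each time, 30 to 58 mm from the pointer's rest place towards the handle (it does not move with the handle and cannot be pushed). The pointer is at the mark when both have the same x along the gauge. Axes as the gauge's.
- station: Fixed check station: grey block 216 x 72 x 20 mm with aluminium guides. Origin: on the bench, below the cradle's middle; x points to the plunger, block from x = -66 to +150 mm. Corner guides and the closed +x end stand 22 mm above the cradle's floor, the middle 76 mm of each side is open for fingers. At the -x end two 28 mm high posts, 8 mm thick, 28 mm apart, hold the gauge's body back in a pull.
- cradle (a point): Middle of the cradle's floor (116 x 54 mm, open at the top), 20 mm above the bench. The laid gauge's origin belongs here (6 mm play either way in x, 4 mm in y), gauge x along this x, so that the handle's 10 mm rod passes between the two posts and the D-handle, 74 mm wide, lies outside them. Axes as the station's.
- plunger (a joint): How far the green plunger is pressed, in m: 0 up, 0.010 down at its stop. A spring holds it up; the stop takes 8 N.
- plunger_top (a point): Top centre of the green plunger head (40 mm across), on the station's tail 112 mm along station x from the cradle's middle; pressed straight down. It stands in a black housing.
- regulator: Bystander: loose gas regulator, black with a blue cap, 72 mm across, 112 mm high; origin at the centre of its underside.
- spray_bottle: Bystander: loose pink spray bottle, 76 mm across, 174 mm high; origin at the centre of its underside.
- wrench: Bystander: loose wrench 180 mm long, lying flat on the bench.
- tray: Bystander: fixed clear tray with fittings, 110 x 160 x 55 mm; origin at the centre of its underside.

How it is judged (in metres and radians):
On the way, in this order (a step that is already met when the one before it is completed fails the run):
1. the gauge lies flat in the cradle, handle out through the slotted end, and is let go (x of gauge in the frame of cradle between -0.01 and 0.01 m and y of gauge in the frame of cradle between -0.008 and 0.008 m and z of gauge in the frame of cradle below 0.005 m and angle between gauge's own z axis and vertical below 0.08 rad and angle between the x axis of gauge and the x axis of station, either way round below 0.15 rad and contact force between the fingers and gauge below 0.3 N), for 0.2 s.
2. with the gauge lying in the cradle, the handle is drawn out so that the pointer is within 4 mm of the red mark and held there for a second (x of pointer in the frame of mark between -0.004 and 0.004 m and z of gauge in the frame of cradle below 0.01 m and x of gauge in the frame of cradle between -0.014 and 0.014 m), for 0.8 s.
3. the handle is fully back in (within 4 mm) and let go, the gauge still in its cradle (all of step 1 and value of joint pull_bar below 0.004 m), for 0.2 s.
4. the green plunger is pressed down to its stop (9 mm or more) (value of joint plunger above 0.009 m), for 0.05 s.
At the end, for the whole second after the job is handed in: The gauge lies at rest and flat in the cradle (within 10 mm along it, 8 mm across it, 5 mm of its floor, 0.15 rad of its direction), let go, its handle within 4 mm of fully in, and the plunger is up again (all of step 3 and value of joint plunger below 0.003 m and linear speed of gauge below 0.02 m/s); the robot touches nothing.
It fails at once if the handle is drawn more than 10 mm past the red mark (x of pointer in the frame of mark below -0.01 m).
It fails at once if the handle snaps back (faster than 0.45 m/s) (velocity of joint pull_bar below -0.45 m/s).
It fails at once if a bystander is moved by more than 30 mm or tipped over (distance of any of regulator, spray_bottle, wrench from where it was at the start of the episode above 0.03 m or angle between any of regulator, spray_bottle, wrench's own z axis and vertical above 0.4 rad).
It also fails if it takes over 61 s, if anything falls off the work surface, if the arm or the gripper's body presses on something with over 40 N, if the wrist force passes 120 N, or if a joint passes its speed limit or range.

## Robot

A 6-joint arm with a two-finger parallel gripper is mounted at the origin on the work surface. World frame = base frame: x ahead of the robot, y to its left, z up, the work surface at z = 0. Lengths are in mm, angles in rad, forces in N, time in s.
With the tool pointing down it reaches from about 275 to 750 mm from the base axis. Payload 10.2 kg.
Tool frame: the origin (TCP) lies midway between the tips of the shut fingers; the grasp point (between the pads) lies 19 mm behind it; y points along the fingers, z is the direction in which the jaws open and shut, and the axes are right-handed (so a half turn about y gives the same grasp; the last joint's range is limited). The gripper opens to 85 mm and grips with 20 to 120 N. Pads are 22 mm wide; open, the fingers measure 114 mm over their backs; the gripper's body (76 mm by 85 mm) begins 54 mm behind the grasp point. The pads swing forward as they close: fully open they stand 13 mm farther back than shut.
Start: joints at [-1.483, 0.313, 1.498, -0, 1.331, -0.223], TCP at [160.543, -499.857, 231.294] pointing down, gripper open.
Joint ranges: [-2.94, 2.94], [-0.97, 2.17], [0.19, 2.56], [-1.23, 4.37], [0.02, 3.11], [-2.88, 2.88]. Speed limits (rad/s): [2.39, 2.39, 3.01, 3.14, 3.14, 3.14].

## Interface

Orientations are given as a unit quaternion [w, x, y, z].
In Python, from rig import ctrl gives the robot as it stands.
- The arm moves only by the shell command python3 -m inch 'ROWS' [OPENING] [FORCE]. ROWS is JSON, one flat list of numbers, 6 for each row, row after row: the shift along the tool's x, y, z in cm, then the turn, a rotation vector about the tool's x, y, z in rad. A call has 1 to 8 rows; each row is the pose to reach, as a shift and turn from the pose commanded when the call began, along the tool's axes at that moment; what a row does not reach only later rows make up. A row lasts 1/12 s, in which the tool goes at most 41.7 mm and 7.16 degrees, less where a joint would pass 70% of its speed; a pose out of reach is approached as far as the arm can. A call with a gripper value outside its range is refused whole. OPENING is the gripper command: -1 is fully open, 1 is shut, values between are in proportion, set as the call begins (- or left out, the last holds). The fingers move at their own pace and stop on an object; FORCE is the grip in N (left out, the last holds). Time passes only in rows, so rows that repeat a pose let the fingers close. It gives the time, the measured TCP pose, the force and the opening at its end, in the units of the state.
- ctrl.sense(): the state, without advancing time (a new reading comes with each control period).
- ctrl.capture(name): name is "side" or "top" or "wrist"; returns the picture (384x512x3 uint8, red, green, blue); there is no depth.
- ctrl.get_calibration(name): a dict with "fx", "fy", "cx", "cy" (pixels), "k1" (the pictures are not rectified: a ray, as slopes to the right and down, at radius r is drawn at 1 + k1 r^2 times it, then the intrinsics apply), "world_to_cam" (4x4, takes a point from world to camera coordinates). Camera axes: x right, y down, z forward; pixel columns grow to the right and rows downward; lengths in mm; the calibration is good to about 2 mm. A picture is of the moment at which its call begins: read the wrist's pose just before it. get_calibration takes no time and is no camera call; for the wrist camera it gives the pose at the moment of the call.
- ctrl.finish_job(): hands the job in, once; it reports no verdict.
Trained networks look in the newest picture that a camera, given by its name, has taken for a name from the list of things; names that differ only in an ending like _2 or _b are one class to them, and where a whole thing is asked for, a point or a joint stands for the part that bears it (a point fixed in the world has none). Each returns a list of dicts, best first, with "score" (0 to 1); they miss things now and then, are a little off and sometimes report something else, mostly with a low value. They report only what shows in the picture. A call takes as long as a camera call.
- ctrl.search_frame(thing, camera): "uv" ([column, row] in pixels, amid what is visible of it).
The state is a dict: "time_s": time; "joints": joint angles; "dq": joint speeds; "tau": joint torques, N m; "eef_pos": TCP position; "ee_rot": TCP orientation; "force": force on the tool from outside, world axes, zero at the start; "wrist_torque": the same for the moment, N m; "grip_width": opening from 0.0 (shut) to 1.0 (fully open).
Only numpy, scipy, OpenCV 4.12 (cv2) and the standard library are available. Lean on these libraries where they do the work, as an engineer would, in place of code of your own. Each camera call takes 0.05 s, during which the arm holds its last target.

## Working session

There is one attempt and no reset: what is moved stays moved. The work goes in short steps, Python scripts to look and compute and a shell command to move; the robot and the scene stay as the last step left them, time stands still between calls to the robot, and variables do not carry over. Pictures are saved under pics/ and viewed, and the job is handed in when it is done.

```bash
ls; mkdir -p pics
python3 - <<'E'
from rig import ctrl
import cv2
s=ctrl.sense(); print(s)
for n in ["top","side","wrist"]:
    c=ctrl.get_calibration(n); print(n,c)
    im=ctrl.capture(n); cv2.imwrite(f"pics/a_{n}.png",im[:,:,::-1])
    for t in ["gauge","station","bar_grip","plunger_top","mark","pointer"]:
        try: print(n,t,[(round(d["score"],2),[round(float(x),1) for x in d["uv"]]) for d in ctrl.search_frame(t,n)][:3])
        except Exception as e: print(t,e)
E
```

```text
pics
{'time_s': 0.0, 'joints': array([-1.48342999e+00,  3.13456138e-01,  1.49842381e+00, -8.72257435e-06,
        1.33101474e+00, -2.23430324e-01]), 'dq': array([-5.91185926e-05, -1.24975438e-03, -3.79548877e-04, -8.59986989e-04,
       -8.14137340e-04, -7.28189005e-04]), 'tau': array([-1.13557817e-03, -4.12269044e+01, -2.59748125e+01, -2.39046940e-04,
        4.16213574e-03,  1.71244555e-06]), 'eef_pos': array([ 160.5022891 , -499.59519743,  230.73693629]), 'ee_rot': array([ 0.1094705 , -0.10941389,  0.69904533, -0.69812637]), 'force': array([-2.85402929e-02,  8.31495577e-04, -8.32717807e-01]), 'wrist_torque': array([-0.02879189,  0.03465532,  0.03295289]), 'grip_width': 0.9934327520625726}
top {'fx': 446.98027884226246, 'fy': 446.98027884226246, 'cx': 249.9925989966424, 'cy': 195.8418144939154, 'k1': -0.03208092188284006, 'world_to_cam': array([[-1.91533770e-02, -9.99813098e-01, -2.62997672e-03,
         7.47223549e+01],
       [-9.85726311e-01,  1.93234446e-02, -1.67243071e-01,
         5.70670208e+02],
       [ 1.67262633e-01, -6.10832336e-04, -9.85912186e-01,
         1.27188487
[... 867 characters left out ...]
167.5])]
side plunger_top [(0.58, [231.8, 240.0])]
side mark []
side pointer [(0.65, [325.5, 163.6])]
wrist {'fx': 285.82607906637014, 'fy': 285.82607906637014, 'cx': 252.8367033992895, 'cy': 192.53754216242768, 'k1': -0.012021636539447532, 'world_to_cam': array([[ 3.07083263e-01, -9.51682618e-01, -2.54509121e-04,
        -5.25910798e+02],
       [-9.06598790e-01, -2.92617199e-01,  3.04062180e-01,
        -3.95359520e+01],
       [-2.89445165e-01, -9.31416689e-02, -9.52652154e-01,
         3.81160638e+02],
       [ 0.00000000e+00,  0.00000000e+00,  0.00000000e+00,
         1.00000000e+00]])}
wrist gauge []
wrist station []
wrist bar_grip []
wrist plunger_top []
wrist mark []
wrist pointer []
```

View pics/a_top.png

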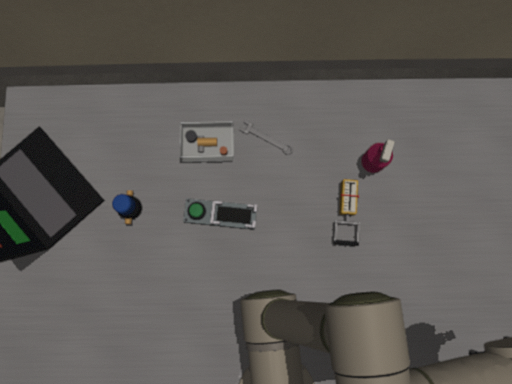

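View pics/a_side.png

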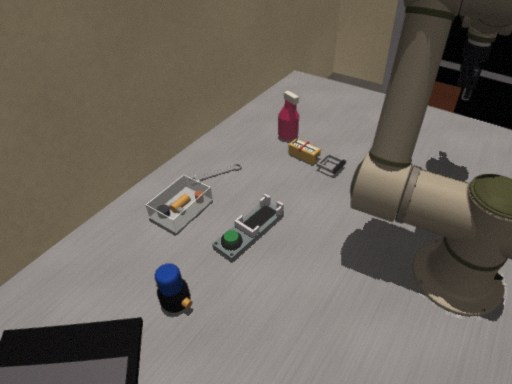

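View pics/a_wrist.png

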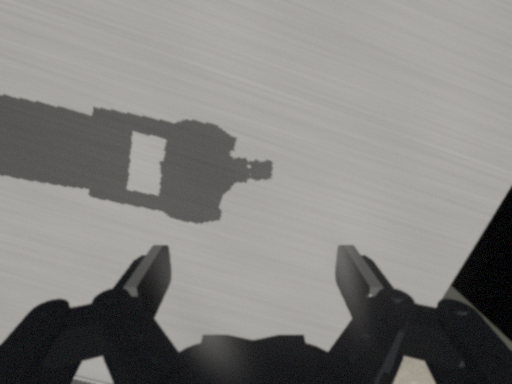

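```bash
cat > h.py <<'E'
import numpy as np, cv2
from scipy.spatial.transform import Rotation as R
from scipy.optimize import least_squares
from rig import ctrl
def rot(q): return R.from_quat([q[1],q[2],q[3],q[0]]).as_matrix()
def pose():
    s=ctrl.sense(); return np.array(s["eef_pos"]),rot(s["ee_rot"]),s
def proj(c,P):
    P=np.atleast_2d(P); T=c["world_to_cam"]; p=P@T[:3,:3].T+T[:3,3]
    s=p[:,:2]/p[:,2:]; r2=(s**2).sum(1,keepdims=True); s=s*(1+c["k1"]*r2)
    return s*[c["fx"],c["fy"]]+[c["cx"],c["cy"]]
def ray(c,uv):
    d=(np.array(uv,float)-[c["cx"],c["cy"]])/[c["fx"],c["fy"]]; s=d.copy()
    for _ in range(20): s=d/(1+c["k1"]*(s@s))
    T=c["world_to_cam"]; Rm=T[:3,:3]
    o=-Rm.T@T[:3,3]; return o,Rm.T@np.array([s[0],s[1],1.])
def onz(c,uv,z):
    o,d=ray(c,uv); return o+d*(z-o[2])/d[2]
def zoom(im,box,k,name):
    a,b,c2,d=box; cv2.imwrite(name,cv2.resize(im[b:d,a:c2,::-1],None,fx=k,fy=k,interpolation=cv2.INTER_CUBIC))
def tool(p,Rm): # print tool frame
    print("tcp",p.round(1),"x",Rm[:,0].round(3),"y",Rm[:,1].round(3),"z",Rm[:,2].round(3))
E
python3 - <<'E'
from h import *
im=cv2.imread("pics/a_top.png")[:,:,::-1]
zoom(im,(170,170,270,245),7,"pics/a_st.png")
zoom(im,(310,165,390,255),6,"pics/a_ga.png")
p,Rm,s=pose(); tool(p,Rm)
E
```

```text
tcp [ 160.5 -499.9  231.3] x [-0.952 -0.306 -0.   ] y [ 0.  0. -1.] z [ 0.306 -0.952 -0.   ]
```

View pics/a_st.png

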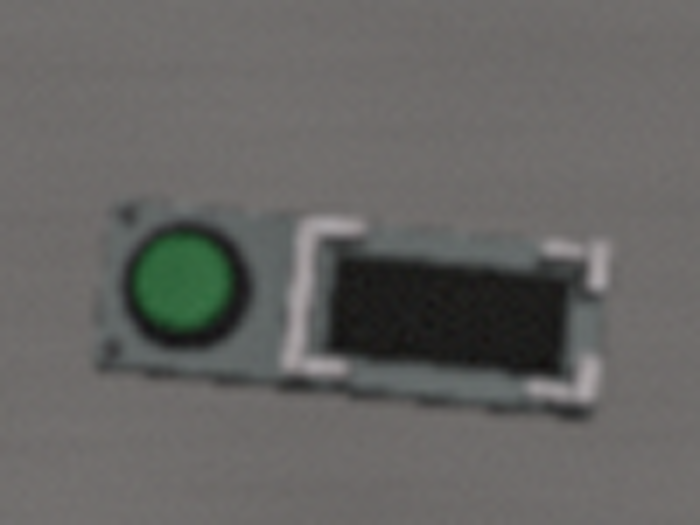

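View pics/a_ga.png

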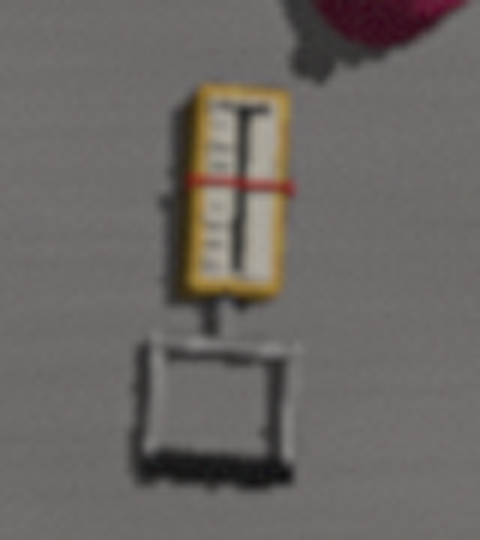

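```bash
cat >> h.py <<'E'
def fitxy(c,obj,uv,x0):
    obj=np.array(obj,float);uv=np.array(uv,float)
    def W(q):
        ct,st=np.cos(q[2]),np.sin(q[2]); o=obj
        return np.c_[q[0]+ct*o[:,0]-st*o[:,1],q[1]+st*o[:,0]+ct*o[:,1],o[:,2]]
    r=least_squares(lambda q:(proj(c,W(q))-uv).ravel(),x0,x_scale=[100,100,1])
    return r.x,r.fun.reshape(-1,2).round(1)
E
python3 - <<'E'
from h import *
c=ctrl.get_calibration("top")
Z=lambda b,k,pts:[(b[0]+(u+.5)/k-.5,b[1]+(v+.5)/k-.5) for u,v in pts]
g=Z((310,165),6,[(200,88),(292,90),(276,297),(185,293)])
# gauge x = world x (up image); y = world y = left
q,e=fitxy(c,[(52,23,42),(52,-23,42),(-52,-23,42),(-52,23,42)],g,[560,-130,0]); print("gauge",q,e.tolist())
b=Z((310,165),6,[(218,470),(242,186),(243,106)]);
for n,p,z in zip(["bar","mark","ptr"],b,[29,43,42]): 
    w=onz(c,p,z); ct,st=np.cos(q[2]),np.sin(q[2]); d=w[:2]-q[:2]; print(n,w,"local",ct*d[0]+st*d[1],-st*d[0]+ct*d[1])
s=Z((170,170),7,[(108,205),(97,370),(592,415)])
# station x=+y world; station y = -x world(down)
q,e=fitxy(c,[(150,36,20),(150,-36,20),(-66,-36,20)][0:0]+[(150,-36,20),(150,36,20),(-66,36,20)],s,[500,100,1.57]); print("station",q,e.tolist())
pl=Z((170,170),7,[(184,282)])[0]; print("plunger z=40",onz(c,pl,40))
P=lambda x,y:q[:2]+[np.cos(q[2])*x-np.sin(q[2])*y,np.sin(q[2])*x+np.cos(q[2])*y]
print("pl pred",P(112,0))
for n in ["regulator","spray_bottle","wrench","tray"]:
    print(n)
E
```

```text
gauge [ 5.65383236e+02 -2.31157818e+02 -1.18043507e-01] [[-0.2, -0.6], [-0.2, 0.6], [0.4, 0.4], [0.0, -0.4]]
bar [ 428.99550484 -216.37529493   29.        ] local -137.1795338171005 -1.3826718968257161
mark [ 567.85069826 -232.90967514   43.        ] local 2.6566062186594976 -1.449073998690581
ptr [ 608.35214098 -235.92955123   42.        ] local 43.23184690061706 0.3219023243528447
station [519.73156351 113.57775964   1.46433264] [[0.3, -0.0], [-0.8, 0.1], [0.5, -0.1]]
plunger z=40 [534.48536569 224.57975634  40.        ]
pl pred [531.63298421 224.94362598]
regulator
spray_bottle
wrench
tray
```

```bash
cat >> h.py <<'E'
def plan(P,yaw):
    "P target TCP; yaw = world angle of tool z (rad); prints tool-axes shift cm and turn"
    p,Rm,s=pose()
    z=np.array([np.cos(yaw),np.sin(yaw),0]);y=np.array([0,0,-1.]);x=np.cross(y,z)
    T=np.c_[x,y,z]; d=Rm.T@(np.array(P,float)-p)/10; rv=R.from_matrix(Rm.T@T).as_rotvec()
    print("t",s["time_s"],"shift cm",d.round(2),"turn",rv.round(3),"dist",np.linalg.norm(d).round(1))
E
python3 - <<'E'
from h import *
c=ctrl.get_calibration("top")
print([ (n,d["uv"],onz(c,d["uv"],z)) for n,z in [("spray_bottle",80),("regulator",60),("wrench",5),("tray",25)] for d in ctrl.search_frame(n,"top")[:1]])
import math
plan((553.5,-229.7,200),-0.118-math.pi/2)
E
```

```text
[('spray_bottle', [377.2, 157.5], array([ 673.21990865, -311.12622689,   80.        ])), ('regulator', [128.6, 203.0], array([555.71581249, 419.37909997,  60.        ])), ('wrench', [261.1, 136.3], array([767.2473025 ,  25.32578443,   5.        ])), ('tray', [205.5, 135.7], array([766.45406945, 197.03610583,  25.        ]))]
t 1.25 shift cm [-45.67   3.13 -13.7 ] turn [-0.     0.429  0.   ] dist 47.8
```

```bash
python3 -m inch '[-23,1.5,-7,0,0.3,0, -46,3,-14,0,0.429,0, -46,3,-14,0,0.429,0, -46,3,-14,0,0.429,0, -46,3,-14,0,0.429,0, -46,3,-14,0,0.429,0, -46,3,-14,0,0.429,0, -46,3,-14,0,0.429,0]' -1 60
python3 -c "
from h import *
import math
plan((553.5,-229.7,200),-0.118-math.pi/2)"
```

```text
time_s: 1.92
eef_pos: [426.4, -315.2, 211.3]
ee_rot: [0.042, -0.042, -0.706, 0.706]
force: [-0.1, -1.0, -0.6]
grip_width: 1.001
t 1.9167 shift cm [-11.61   1.13  -9.99] turn [-0. -0. -0.] dist 15.4
```

```bash
python3 -m inch '[-11.5,1,-10,0,0,0, -11.5,1,-10,0,0,0, -11.5,1,-10,0,0,0, -11.5,1,-10,0,0,0, -11.5,1,-10,0,0,0, -11.5,1,-10,0,0,0]'
python3 - <<'E'
from h import *
import math
plan((553.5,-229.7,200),-0.118-math.pi/2)
im=ctrl.capture("wrist"); cv2.imwrite("pics/b_w.png",im[:,:,::-1])
c=ctrl.get_calibration("wrist"); np.save("cb.npy",c,allow_pickle=True)
for t in ["gauge","mark","pointer","bar_grip"]:
  print(t,[(d["score"],d["uv"]) for d in ctrl.search_frame(t,"wrist")])
E
```

```text
time_s: 2.42
eef_pos: [551.5, -230.0, 200.6]
ee_rot: [-0.041, 0.041, 0.706, -0.706]
force: [-0.2, -0.1, 0.3]
grip_width: 1.001
t 2.4167 shift cm [-0.19  0.06 -0.05] turn [0.    0.002 0.001] dist 0.2
gauge [(0.95, [252.5, 177.4]), (0.45, [337.0, 35.4])]
mark [(0.49, [256.0, 157.2])]
pointer [(0.71, [255.5, 258.6])]
bar_grip [(0.65, [254.8, 257.6])]
```

View pics/b_w.png

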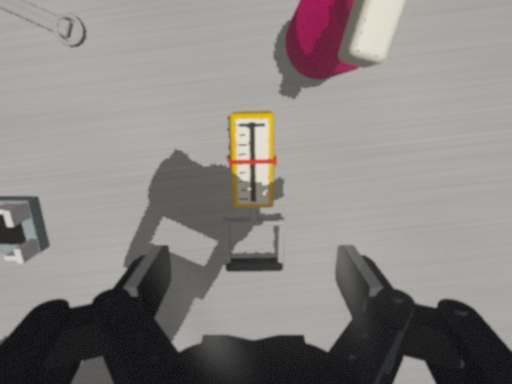

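Run:
```python
from h import *
c=np.load("cb.npy",allow_pickle=True).item()
im=cv2.imread("pics/b_w.png")[:,:,::-1]
zoom(im,(205,95,305,285),3.1,"pics/b_z.png") if 0 else zoom(im,(215,100,295,280),3.3,"pics/b_z.png")
```

```text
(no output)
```

View pics/b_z.png

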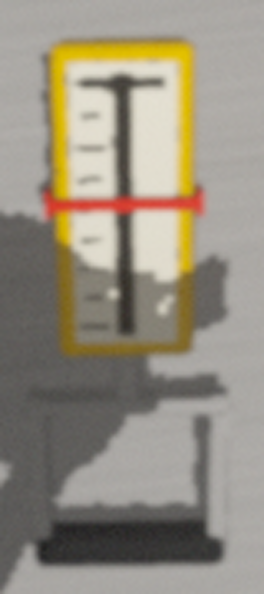

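Run:
```python
from h import *
c=np.load("cb.npy",allow_pickle=True).item()
T=c["world_to_cam"]; print("cam",-T[:3,:3].T@T[:3,3])
Z=lambda b,k,pts:[(b[0]+(u+.5)/k-.5,b[1]+(v+.5)/k-.5) for u,v in pts]
g=Z((215,100),3.3,[(50,40),(193,40),(190,350),(62,353)])
q,e=fitxy(c,[(52,23,42),(52,-23,42),(-52,-23,42),(-52,23,42)],g,[560,-130,0]); print("gauge",q,e.tolist())
for n,p,z in zip(["bar","mark","ptr"],Z((215,100),3.3,[(131,535),(124,203),(122,83)]),[29,43,42]): 
    w=onz(c,p,z); ct,st=np.cos(q[2]),np.sin(q[2]); d=w[:2]-q[:2]; print(n,w,"local",ct*d[0]+st*d[1],-st*d[0]+ct*d[1])
```

```text
cam [ 629.54305518 -240.6270944   344.63162535]
gauge [ 5.68255298e+02 -2.32641055e+02 -1.03171782e-01] [[-0.9, -0.2], [0.9, -0.8], [0.9, 0.9], [-1.0, 0.5]]
bar [ 438.20318986 -220.09001231   29.        ] local -130.653174813761 -0.9096137644717874
mark [ 568.79052128 -232.76083968   43.        ] local 0.5447137871422806 -0.06402563614453348
ptr [ 606.55676308 -236.55842833   42.        ] local 38.50124329124304 0.04808100272833116
```

```bash
python3 -c "
from h import *
plan((555,-230.7,12),-1.681)"
```

```text
t 2.6667 shift cm [-0.45 18.96 -0.18] turn [-0.   -0.01 -0.  ] dist 19.0
```

```bash
python3 -m inch '[-0.4,4,-0.1,0,-0.01,0, -0.4,8,-0.15,0,-0.01,0, -0.4,12,-0.15,0,-0.01,0, -0.4,15.5,-0.15,0,-0.01,0, -0.4,17.5,-0.15,0,-0.01,0, -0.4,18.7,-0.15,0,-0.01,0, -0.4,18.9,-0.15,0,-0.01,0, -0.4,18.9,-0.15,0,-0.01,0]' -1 60
python3 - <<'E'
from h import *
plan((555,-230.7,12),-1.681)
zoom(ctrl.capture("wrist"),(100,60,440,384),2,"pics/c_w.png")
E
```

```text
time_s: 3.33
eef_pos: [555.2, -230.6, 12.8]
ee_rot: [0.038, -0.039, -0.706, 0.706]
force: [-0.1, 0.7, -0.9]
grip_width: 0.999
t 3.3333 shift cm [0.02 0.08 0.02] turn [-0.     0.001 -0.001] dist 0.1
```

View pics/c_w.png

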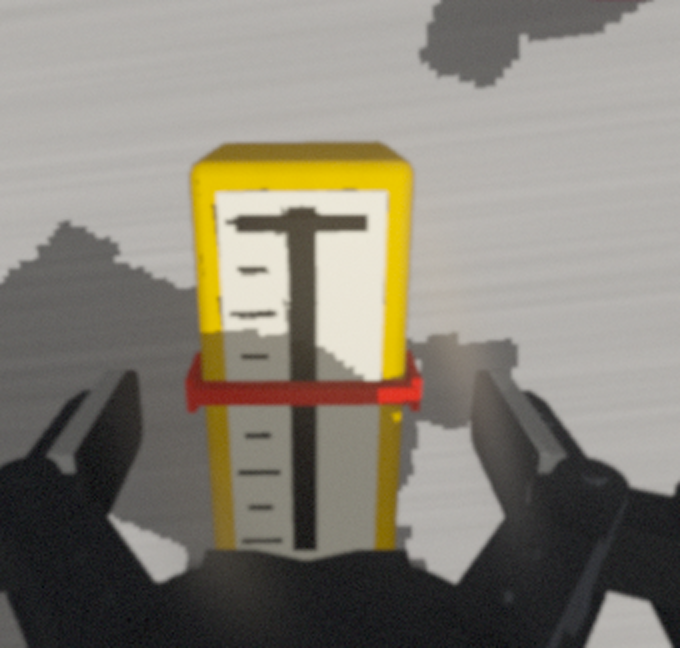

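```bash
python3 -m inch '[0.6,0.1,0,0,0,0, 0.6,0.1,0,0,0,0, 0.6,0.1,0,0,0,0]'
python3 -m inch '[0,0,0,0,0,0, 0,0,0,0,0,0, 0,0,0,0,0,0, 0,0,0,0,0,0, 0,0,0,0,0,0, 0,0,0,0,0,0]' 1 60
python3 - <<'E'
from h import *
p,Rm,s=pose();tool(p,Rm);print(s["grip_width"],s["force"])
zoom(ctrl.capture("wrist"),(100,60,440,384),2,"pics/d_w.png")
E
```

```text
time_s: 3.63
eef_pos: [549.2, -229.6, 12.3]
ee_rot: [0.038, -0.039, -0.706, 0.706]
force: [0.2, 0.9, 0.2]
grip_width: 1.001
time_s: 4.13
eef_pos: [549.3, -229.4, 11.6]
ee_rot: [0.038, -0.038, -0.706, 0.706]
force: [-0.7, 0.3, 3.5]
grip_width: 0.529
tcp [ 549.3 -229.4   11.6] x [-0.994  0.108 -0.001] y [ 0. -0. -1.] z [-0.108 -0.994  0.   ]
0.529370932863803 [-0.71252123  0.33186485  3.53881198]
```

View pics/d_w.png

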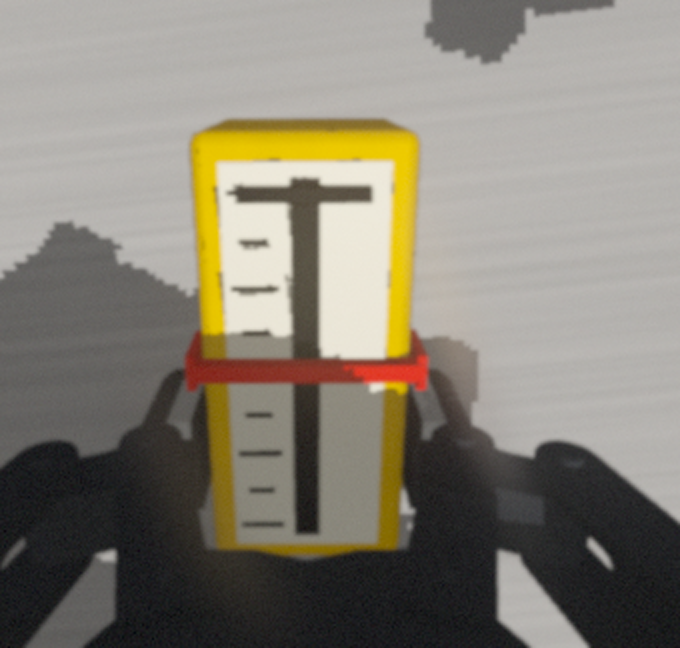

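Run:
```python
from h import *
c=ctrl.get_calibration("wrist"); p,Rm,s=pose()
f=lambda u,v:(100+(u+.5)/2-.5,60+(v+.5)/2-.5)
for n,uv,z in [("far edge",(305,137),42),("ptr",(305,192),42),("mark",(307,371),44.5),("near edge",(305,547),42),("L",(196,250),42),("R",(413,250),42),("L2",(216,500),42),("R2",(398,500),42)]:
    w=onz(c,f(*uv),z); print(n,w.round(1),"tool",(Rm.T@(w-p)).round(1))
```

```text
far edge [ 618.2 -237.    42. ] tool [-69.3 -30.4   0.2]
ptr [ 607.4 -235.9   42. ] tool [-58.5 -30.4   0.2]
mark [ 569.  -232.2   44.5] tool [-19.9 -32.9   0.6]
near edge [ 519.3 -226.4   42. ] tool [ 30.1 -30.4   0.2]
L [ 597.8 -212.2   42. ] tool [-46.4 -30.4 -22.3]
R [ 593.1 -256.8   42. ] tool [-46.4 -30.4  22.5]
L2 [ 535.6 -206.7   42. ] tool [ 16.1 -30.4 -21.1]
R2 [ 531.  -250.1   42. ] tool [ 16.  -30.4  22.6]
```

```bash
python3 -m inch '[0,-2,0,0,0,0, 0,-5,0,0,0,0, 0,-9,0,0,0,0, 0,-13,0,0,0,0, 0,-15,0,0,0,0, 0,-15,0,0,0,0]'
python3 -c "
from h import *
p,Rm,s=pose();print(s['force'],s['grip_width'])
plan((517.7,94.7,162),-0.107)"
```

```text
time_s: 4.68
eef_pos: [550.5, -230.1, 165.4]
ee_rot: [0.036, -0.04, -0.705, 0.707]
force: [0.7, -0.6, -5.0]
grip_width: 0.531
[ 0.69887032 -0.58545929 -5.04421611] 0.5306379167406601
t 4.6833 shift cm [  6.77   0.18 -31.94] turn [-0.008 -1.572 -0.002] dist 32.7
```

```bash
python3 -m inch '[0.5,0,-2.5,0,-0.11,0, 1,0,-5,0,-0.22,0, 1.5,0,-7.5,0,-0.33,0, 2,0,-10,0,-0.44,0, 2.5,0,-12.5,0,-0.55,0, 3,0,-15,0,-0.66,0, 3.5,0,-17.5,0,-0.77,0, 4,0,-20,0,-0.88,0]'
python3 -c "
from h import *
p,Rm,s=pose();print(s['force'],s['grip_width'])
plan((517.7,94.7,162),-0.107)"
```

```text
time_s: 5.35
eef_pos: [529.5, -24.7, 158.5]
ee_rot: [0.267, -0.269, 0.655, -0.653]
force: [0.2, -0.3, -4.6]
grip_width: 0.526
[ 0.24447308 -0.31307752 -4.61916381] 0.5262482845500774
t 5.35 shift cm [-7.53 -0.33 -9.34] turn [ 0.005 -0.687  0.001] dist 12.0
```

```bash
python3 -m inch '[-1.2,0,-1.5,0,-0.11,0, -2.4,0,-3,0,-0.22,0, -3.6,0,-4.5,0,-0.33,0, -4.8,0,-6,0,-0.44,0, -6,0,-7.5,0,-0.55,0, -7.5,0,-9.3,0,-0.66,0, -7.5,0,-9.3,0,-0.69,0, -7.5,0,-9.3,0,-0.69,0]'
python3 - <<'E'
from h import *
plan((517.7,94.7,162),-0.107)
zoom(ctrl.capture("wrist"),(0,0,512,384),1.5,"pics/e_w.png")
im=ctrl.capture("top");zoom(im,(160,150,290,250),6,"pics/e_t.png")
p,Rm,s=pose();tool(p,Rm)
np.save("ce.npy",[ctrl.get_calibration("wrist"),ctrl.get_calibration("top")],allow_pickle=True)
E
```

```text
time_s: 6.02
eef_pos: [518.5, 93.7, 158.7]
ee_rot: [0.472, -0.474, 0.527, -0.525]
force: [0.4, 0.2, -5.9]
grip_width: 0.527
t 6.0167 shift cm [-0.09 -0.33 -0.09] turn [0.004 0.001 0.   ] dist 0.4
tcp [519.1  92.5 159.5] x [-0.11  -0.994  0.   ] y [-0.003 -0.    -1.   ] z [ 0.994 -0.11  -0.003]
```

View pics/e_w.png

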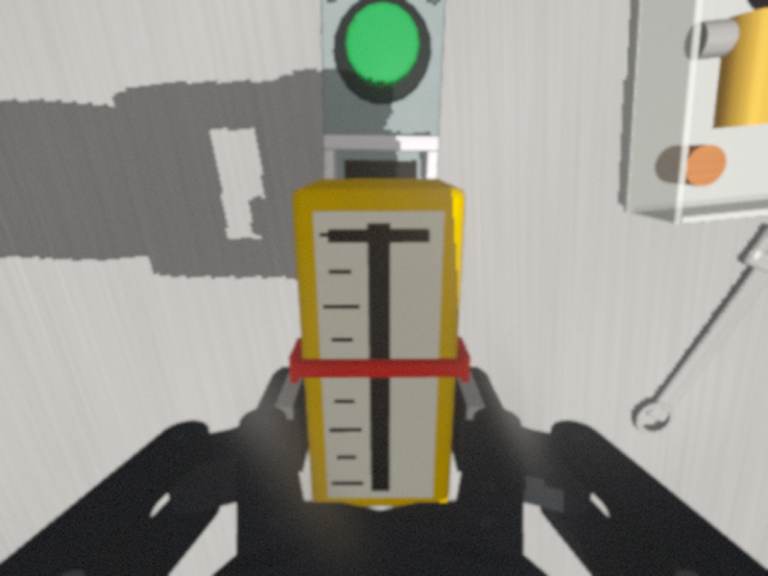

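View pics/e_t.png

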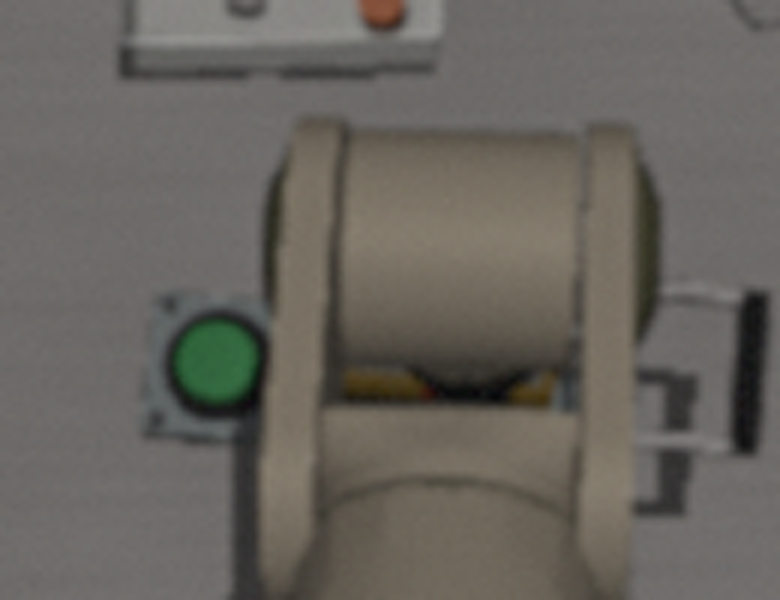

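Run:
```python
from h import *
c,ct=np.load("ce.npy",allow_pickle=True)
p=np.array([519.1,92.5,159.5]); 
f=lambda u,v:((u+.5)/1.5-.5,(v+.5)/1.5-.5)
q=np.array([519.73,113.58]);a=1.4643
gx=np.array([np.cos(a),np.sin(a)]);gy=np.array([-gx[1],gx[0]])
def show(n,w): d=w[:2]-q; print(n,w.round(1),"st",(d@gx).round(1),(d@gy).round(1))
for n,uv,z in [("L20",(321,20),20),("R20",(444,20),20),("L100",(323,100),20),("R100",(441,100),20),("wallL",(325,137),42),("wallR",(438,137),42),("wall inner",(382,150),42),("plunger40",(382,42),40),("plunger45",(382,42),45)]:
    show(n,onz(c,f(*uv),z))
ft=lambda u,v:(160+(u+.5)/6-.5,150+(v+.5)/6-.5)
for z in (35,40,45): show("top plunger",onz(ct,ft(217,358),z))
```

```text
L20 [502.8 246.2  20. ] st 130.0 30.9
R20 [573.7 238.3  20. ] st 129.8 -40.4
L100 [497.7 203.5  20. ] st 87.1 31.5
R100 [569.1 195.7  20. ] st 86.9 -40.4
wallL [498.4 181.3  42. ] st 65.1 28.4
wallR [563.  174.2  42. ] st 64.9 -36.6
wall inner [530.2 170.6  42. ] st 57.8 -4.4
plunger40 [536.3 226.6  40. ] st 114.1 -4.4
plunger45 [536.1 225.5  45. ] st 113.0 -4.4
top plunger [537.  225.5  35. ] st 113.1 -5.3
top plunger [536.3 224.9  40. ] st 112.4 -4.6
top plunger [535.6 224.3  45. ] st 111.8 -4.0
```

```bash
python3 -c "
from h import *
plan((521.8,94.7,75),-0.107)"
```

```text
t 6.1167 shift cm [-0.25  8.45  0.27] turn [ 0.003 -0.004  0.   ] dist 8.5
```

```bash
python3 -m inch '[-0.1,2.5,0.1,0,0,0, -0.2,5,0.2,0,0,0, -0.25,7.5,0.27,0.003,0,0, -0.25,8.4,0.27,0.003,0,0, -0.25,8.4,0.27,0.003,0,0, -0.25,8.4,0.27,0.003,0,0]'
python3 - <<'E'
from h import *
plan((521.8,94.7,32.5),-0.107)
zoom(ctrl.capture("wrist"),(0,0,512,384),1.5,"pics/f_w.png")
zoom(ctrl.capture("side"),(180,160,320,280),5,"pics/f_s.png")
p,Rm,s=pose();tool(p,Rm)
E
```

```text
time_s: 6.62
eef_pos: [523.1, 94.5, 77.6]
ee_rot: [-0.472, 0.471, -0.526, 0.528]
force: [0.7, -0.0, -4.7]
grip_width: 0.527
t 6.6167 shift cm [-0.    4.51 -0.14] turn [-0.003 -0.003  0.   ] dist 4.5
tcp [523.7  94.7  78.6] x [-0.109 -0.994 -0.   ] y [ 0.005 -0.    -1.   ] z [ 0.994 -0.109  0.005]
```

View pics/f_w.png

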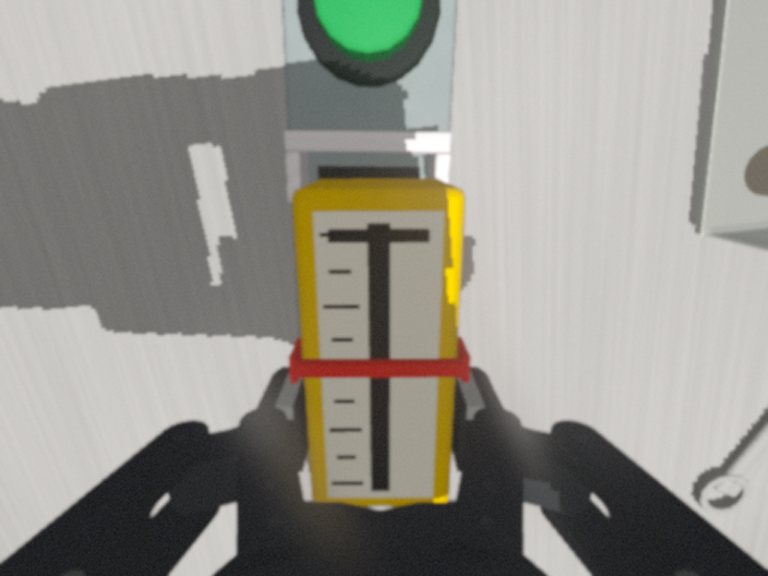

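View pics/f_s.png

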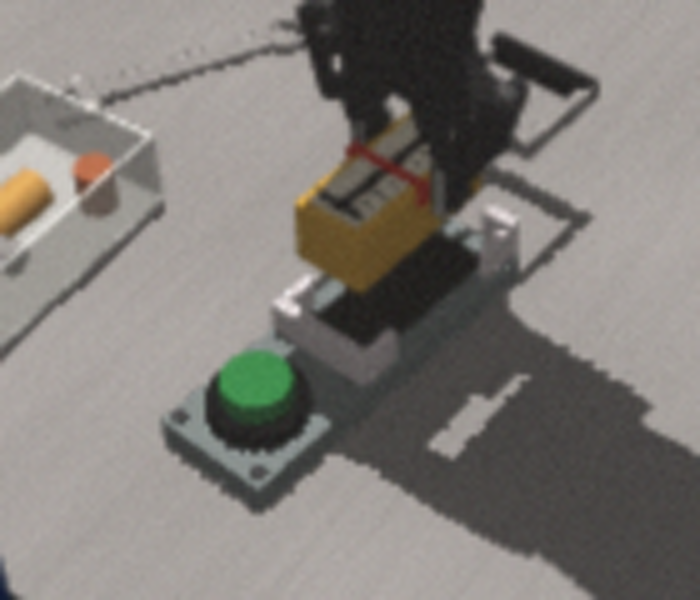

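Run:
```python
from h import *
c=ctrl.get_calibration("wrist"); p,Rm,s=pose()
T=c["world_to_cam"]; print("cam in tool", (Rm.T@(-T[:3,:3].T@T[:3,3]-p)).round(1)); print((T[:3,:3]@Rm).round(4))
f=lambda u,v:((u+.5)/1.5-.5,(v+.5)/1.5-.5)
for n,uv,z in [("L20",(285,60),20),("R20",(455,60),20),("L20",(286,120),20),("R20",(453,120),20),("wallL",(287,133),42),("wallR",(452,133),42),("wall inner",(369,152),42),("G far",(380,190),110),("G ptr",(378,235),110),("G near",(381,500),110),("GL",(299,250),110),("GR",(461,250),110)]:
    w=onz(c,f(*uv),z); print(n,w.round(1),(Rm.T@(w-p)).round(1))
```

```text
cam in tool [ -77.6 -143.7    1.3]
[[-1.400e-03 -3.000e-04  1.000e+00]
 [ 9.526e-01 -3.041e-01  1.200e-03]
 [ 3.041e-01  9.526e-01  7.000e-04]]
L20 [498.  213.2  20. ] [-115.    58.4  -38.8]
R20 [569.8 205.5  20. ] [-115.2   58.8   33.4]
L20 [494.3 189.6  20. ] [-91.2  58.4 -39.9]
R20 [567.5 181.7  20. ] [-91.3  58.8  33.8]
wallL [498.1 182.9  42. ] [-84.9  36.4 -35.3]
wallR [563.1 175.8  42. ] [-85.   36.8  30.1]
wall inner [529.5 172.2  42. ] [-77.7  36.6  -2.9]
G far [532.4 162.5 110. ] [-68.3 -31.4   1.4]
G ptr [530.6 151.  110. ] [-56.7 -31.4   0.9]
G near [522.1  63.9 110. ] [ 30.8 -31.4   1.9]
GL [509.2 149.3 110. ] [-52.7 -31.5 -20.2]
GR [552.3 144.5 110. ] [-52.7 -31.2  23.2]
```

```bash
python3 -m inch '[-0.1,0.3,-0.2,0,0,0, -0.1,0.8,-0.4,0,0,0, -0.1,1.5,-0.4,0,0,0, -0.1,2.2,-0.4,0,0,0, -0.1,2.2,-0.4,0,0,0, -0.1,2.2,-0.4,0,0,0]'
python3 - <<'E'
from h import *
zoom(ctrl.capture("wrist"),(0,0,512,384),1.5,"pics/g_w.png")
c=ctrl.get_calibration("wrist");np.save("cg.npy",c,allow_pickle=True)
P=[];
for i in range(1): p,Rm,s=pose();tool(p,Rm);print(s["force"])
E
```

```text
time_s: 7.22
eef_pos: [518.7, 96.4, 54.7]
ee_rot: [-0.472, 0.472, -0.526, 0.527]
force: [-0.9, 0.8, -4.7]
grip_width: 0.527
tcp [519.   96.4  55.1] x [-0.109 -0.994  0.   ] y [ 0.003 -0.    -1.   ] z [ 0.994 -0.109  0.003]
[-0.34978944 -0.25691654 -4.46567257]
```

View pics/g_w.png

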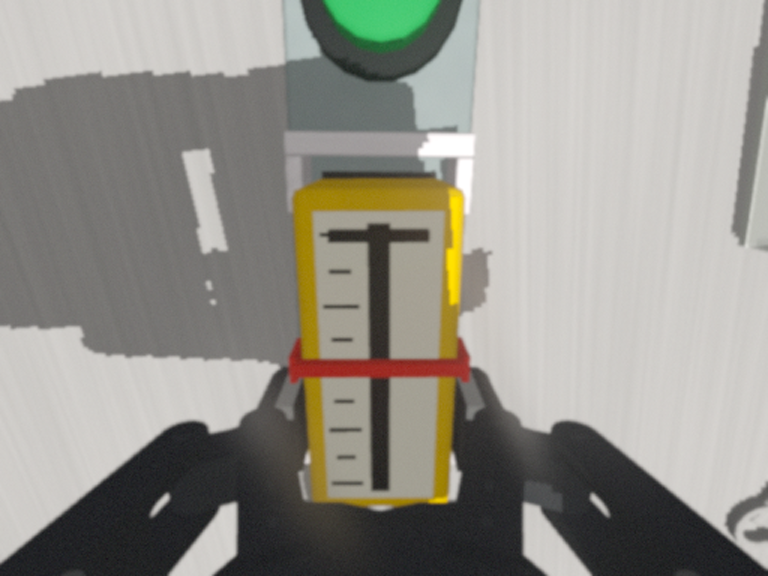

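Run:
```python
from h import *
c=np.load("cg.npy",allow_pickle=True).item(); p,Rm,s=pose()
f=lambda u,v:((u+.5)/1.5-.5,(v+.5)/1.5-.5)
for n,uv,z in [("wallL",(286,133),42),("wallR",(475,133),42),("wall outer",(380,133),42),("wall inner",(380,155),42),("G far",(380,187),86),("G ptr",(378,235),86)]:
    w=onz(c,f(*uv),z); print(n,w.round(1),(Rm.T@(w-p)).round(1))
```

```text
wallL [497.5 183.1  42. ] [-83.9  13.  -30.9]
wallR [562.2 176.1  42. ] [-84.   13.2  34.2]
wall outer [529.7 179.6  42. ] [-83.9  13.1   1.5]
wall inner [528.9 172.4  42. ] [-76.7  13.1   1.5]
G far [527.9 164.9  86. ] [-69.1 -30.9   1.4]
G ptr [526.  152.5  86. ] [-56.6 -30.9   0.9]
```

```bash
python3 -m inch '[0,0.5,0,0,0,0, 0,1,0,0,0,0, 0,1.5,0,0,0,0, 0,1.9,0,0,0,0, 0,2.1,0,0,0,0, 0,2.2,0,0,0,0, 0,2.2,0,0,0,0, 0,2.2,0,0,0,0]'
python3 - <<'E'
from h import *
for i in range(1): p,Rm,s=pose();tool(p,Rm);print(s["force"])
zoom(ctrl.capture("side"),(180,160,320,280),5,"pics/h_s.png")
E
```

```text
time_s: 7.93
eef_pos: [519.2, 96.4, 33.3]
ee_rot: [-0.473, 0.471, -0.526, 0.527]
force: [0.8, 0.3, -4.5]
grip_width: 0.529
tcp [519.2  96.4  33.3] x [-0.109 -0.994 -0.   ] y [ 0.003 -0.    -1.   ] z [ 0.994 -0.109  0.003]
[ 0.83956778  0.25142392 -4.46711459]
```

View pics/h_s.png

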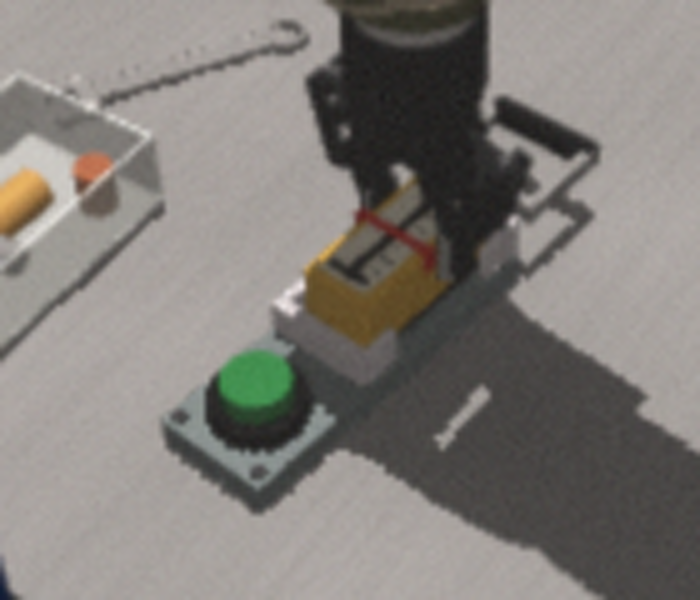

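```bash
python3 -m inch '[0,0.08,0,0,0,0, 0,0.16,0,0,0,0, 0,0.16,0,0,0,0, 0,0.16,0,0,0,0]'
python3 -m inch '[0,0,0,0,0,0, 0,0,0,0,0,0, 0,0,0,0,0,0, 0,0,0,0,0,0, 0,0,0,0,0,0, 0,0,0,0,0,0]' -1
python3 -m inch '[0,-1,0,0,0,0, 0,-3,0,0,0,0, 0,-7,0,0,0,0, 0,-11,0,0,0,0, 0,-13,0,0,0,0, 0,-13,0,0,0,0]'
python3 - <<'E'
from h import *
zoom(ctrl.capture("wrist"),(0,0,512,384),1.5,"pics/i_w.png")
np.save("ci.npy",ctrl.get_calibration("wrist"),allow_pickle=True)
zoom(ctrl.capture("side"),(180,160,320,280),5,"pics/i_s.png")
p,Rm,s=pose();tool(p,Rm);print(s["force"])
E
```

```text
time_s: 8.32
eef_pos: [519.1, 96.4, 31.7]
ee_rot: [-0.473, 0.471, -0.526, 0.527]
force: [0.4, -0.3, -4.8]
grip_width: 0.529
time_s: 8.82
eef_pos: [519.1, 96.4, 31.8]
ee_rot: [-0.473, 0.471, -0.526, 0.527]
force: [-0.9, 0.3, -0.8]
grip_width: 1.001
time_s: 9.32
eef_pos: [520.7, 96.4, 167.3]
ee_rot: [-0.475, 0.469, -0.523, 0.53]
force: [0.5, -0.5, 0.7]
grip_width: 1.004
tcp [518.7  96.4 162.4] x [-0.109 -0.994 -0.   ] y [ 0.004 -0.    -1.   ] z [ 0.994 -0.109  0.004]
[-0.18679479 -0.24840943 -0.81375337]
```

View pics/i_w.png

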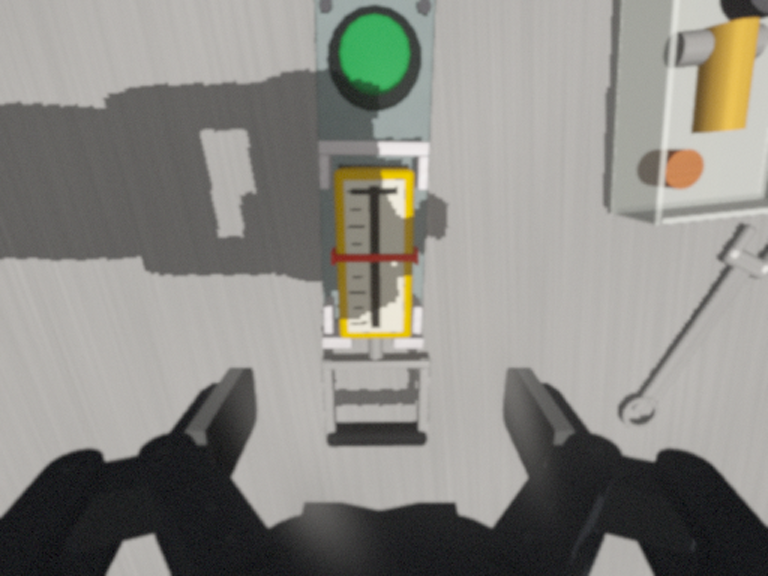

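View pics/i_s.png

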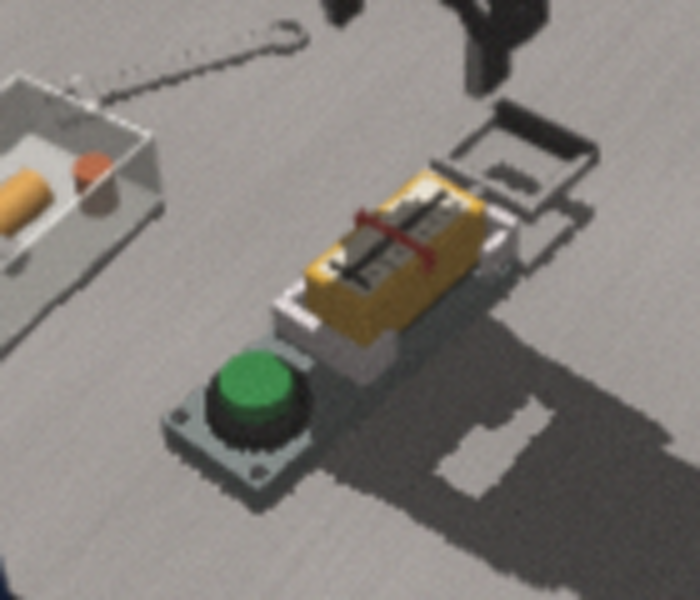

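Run:
```python
from h import *
im=cv2.imread("pics/i_w.png")[:,:,::-1]
zoom(im,(310,150,440,460),1.9,"pics/i_z.png")
```

```text
(no output)
```

View pics/i_z.png

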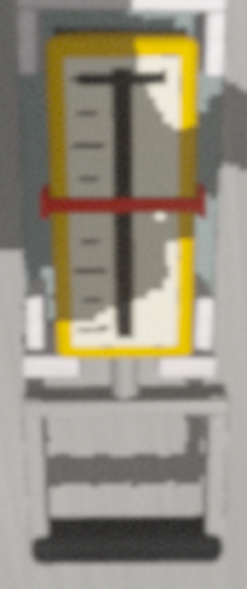

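Run:
```python
from h import *
c=np.load("ci.npy",allow_pickle=True).item(); p,Rm,s=pose()
Z=lambda u,v:(((310+(u+.5)/1.9-.5)+.5)/1.5-.5,((150+(v+.5)/1.9-.5)+.5)/1.5-.5)
for n,uv,z in [("far",(122,45),62),("ptr",(121,78),62),("mark",(122,204),64.5),("near",(122,354),62),("bar top front",(128,520),49),("bar top back",(128,546),49),("bar bottom-ish",(128,560),33),("barL",(33,540),49),("barR",(222,540),49)]+[("tick",(90,t),62) for t in (113,145,178,240,270,299,328)]:
    w=onz(c,Z(*uv),z); print(n,w.round(1),(Rm.T@(w-p)).round(1))
```

```text
far [525.9 162.5  62. ] [-66.5 100.4  -0.4]
ptr [524.6 153.2  62. ] [-57.1 100.4  -0.8]
mark [520.7 115.8  64.5] [-19.4  97.9  -0.5]
near [515.  65.  62.] [ 31.7 100.4  -0.7]
bar top front [509.1  -7.7  49. ] [104.5 113.4   1.2]
bar top back [507.8 -19.   49. ] [116.  113.4   1.2]
bar bottom-ish [505.9 -37.5  33. ] [134.6 129.4   1.2]
barL [472.8 -12.4  49. ] [113.2 113.2 -34.3]
barR [543.2 -20.4  49. ] [113.5 113.5  36.5]
tick [514.2 144.   62. ] [-46.8 100.3 -10.1]
tick [513.1 134.5  62. ] [-37.2 100.3 -10.2]
tick [511.8 124.4  62. ] [-27.  100.3 -10.3]
tick [509.4 104.8  62. ] [ -7.3 100.3 -10.6]
tick [508.2  94.9  62. ] [  2.6 100.3 -10.8]
tick [506.9  85.2  62. ] [ 12.4 100.3 -10.9]
tick [505.7  75.3  62. ] [ 22.5 100.3 -11.1]
```

```bash
python3 -c "
from h import *
plan((505.1,-20,130),-1.683)"
```

```text
t 9.4167 shift cm [11.72  3.24 -0.1 ] turn [-0.003  1.574 -0.004] dist 12.2
```

```bash
python3 -m inch '[1,0,0,0,0.11,0, 2,0,0,0,0.22,0, 3,0,0,0,0.33,0, 4,0,0,0,0.44,0, 5,0,0,0,0.55,0, 6,0,0,0,0.66,0, 7,0.5,0,0,0.77,0, 8,1,0,0,0.88,0]' 0.05
python3 -c "
from h import *
plan((505.1,-20,130),-1.683)"
```

```text
time_s: 10.08
eef_pos: [509.3, 16.5, 150.3]
ee_rot: [-0.201, 0.201, -0.678, 0.678]
force: [-0.3, -0.4, -0.0]
grip_width: 0.479
t 10.0833 shift cm [2.34 2.02 2.83] turn [ 0.     0.689 -0.001] dist 4.2
```

```bash
python3 -m inch '[0.4,0.4,0.5,0,0.12,0, 0.8,0.8,1,0,0.23,0, 1.2,1.2,1.5,0,0.34,0, 1.6,1.6,2,0,0.45,0, 2,2,2.4,0,0.56,0, 2.3,2,2.8,0,0.67,0, 2.3,2,2.8,0,0.69,0, 2.3,2,2.8,0,0.69,0]' 
python3 -m inch '[0,0,0,0,0,0, 0,0,0,0,0,0]'
python3 - <<'E'
from h import *
p,Rm,s=pose();tool(p,Rm);print(s["grip_width"])
np.save("cj.npy",ctrl.get_calibration("wrist"),allow_pickle=True)
zoom(ctrl.capture("wrist"),(0,0,512,384),1.5,"pics/j_w.png")
zoom(ctrl.capture("side"),(180,120,340,260),5,"pics/j_s.png")
zoom(ctrl.capture("top"),(170,160,330,260),5,"pics/j_t.png")
E
```

```text
time_s: 10.75
eef_pos: [505.7, -19.0, 130.7]
ee_rot: [-0.037, 0.038, 0.706, -0.706]
force: [-0.8, 0.5, 0.3]
grip_width: 0.472
time_s: 10.92
eef_pos: [506.1, -18.8, 131.4]
ee_rot: [0.036, -0.038, -0.706, 0.706]
force: [0.7, -0.3, 0.1]
grip_width: 0.475
tcp [506.1 -18.8 131.4] x [-0.994  0.105 -0.002] y [ 0.002 -0.    -1.   ] z [-0.105 -0.994 -0.   ]
0.47497020212344937
```

View pics/j_w.png

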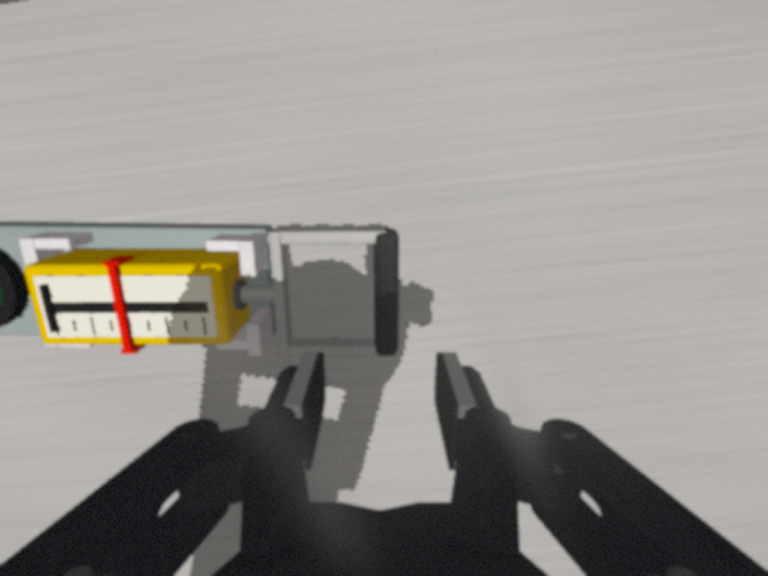

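View pics/j_s.png

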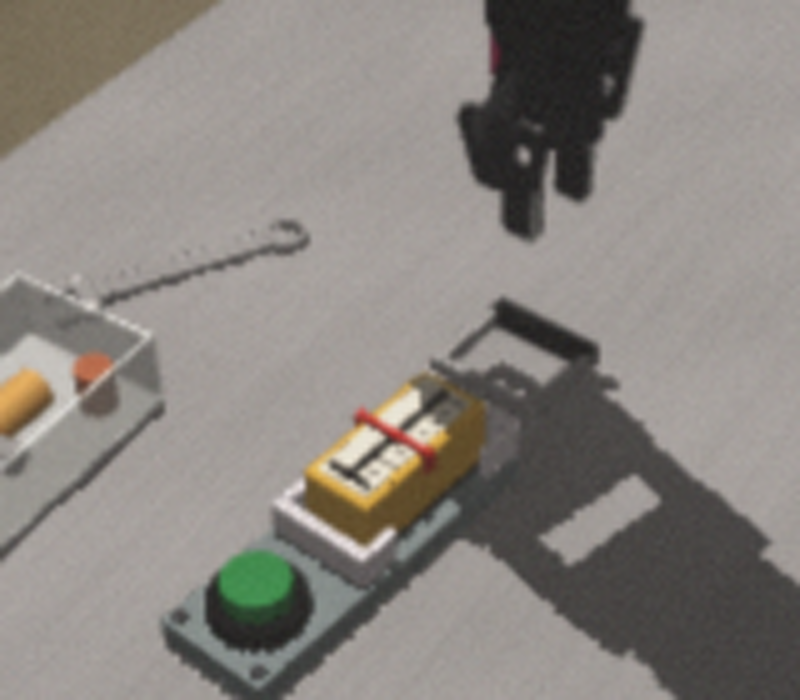

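View pics/j_t.png

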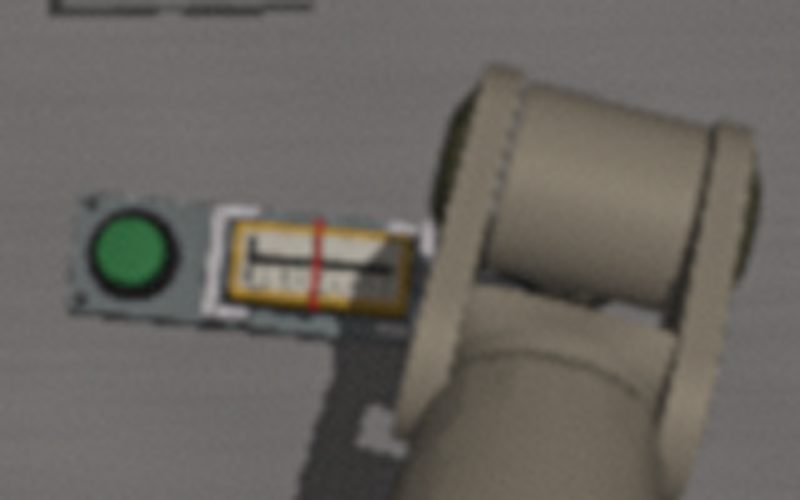

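Run:
```python
from h import *
c=np.load("cj.npy",allow_pickle=True).item(); p,Rm,s=pose();tool(p,Rm)
f=lambda u,v:((u+.5)/1.5-.5,(v+.5)/1.5-.5)
for n,uv,z in [("barin",(375,300),49),("barout",(398,300),49),("bar near end",(387,354),49),("bar far end",(387,232),49),("ptr",(48,309),62),("markc",(120,305),64.5),("bodyR far",(236,272),62),("bodyR near",(213,343),62)]:
    w=onz(c,f(*uv),z); print(n,w.round(1),(Rm.T@(w-p)).round(1))
```

```text
tcp [506.2 -18.9 131.6] x [-0.994  0.107 -0.003] y [ 0.003 -0.    -1.   ] z [-0.107 -0.994 -0.   ]
barin [507.1 -16.8  49. ] [-0.4 82.6 -2.2]
barout [505.8 -29.6  49. ] [-0.5 82.6 10.7]
bar near end [473.4 -20.2  49. ] [32.7 82.5  4.8]
bar far end [544.5 -27.3  49. ] [-38.7  82.7   4.2]
ptr [524.6 156.7  62. ] [   0.6   69.6 -176.6]
markc [523.6 115.7  64.5] [  -2.7   67.1 -135.7]
bodyR far [534.2  52.3  62. ] [-20.1  69.7 -73.8]
bodyR near [496.1  73.   62. ] [ 20.   69.6 -90.3]
```

```bash
python3 -m inch '[-0.25,1.5,0.43,0,0,0, -0.25,4,0.43,0,0,0, -0.25,6.5,0.43,0,0,0, -0.25,8.5,0.43,0,0,0, -0.25,10,0.43,0,0,0, -0.25,10.7,0.43,0,0,0, -0.25,10.9,0.43,0,0,0, -0.25,10.9,0.43,0,0,0]'
python3 - <<'E'
from h import *
p,Rm,s=pose();tool(p,Rm);print(s["grip_width"],s["force"])
zoom(ctrl.capture("wrist"),(0,0,512,384),1.5,"pics/k_w.png")
E
```

```text
time_s: 11.73
eef_pos: [508.7, -23.7, 22.8]
ee_rot: [0.037, -0.039, -0.706, 0.706]
force: [0.6, -0.2, 0.7]
grip_width: 0.473
tcp [508.7 -23.7  22.8] x [-0.994  0.108 -0.003] y [ 0.003 -0.    -1.   ] z [-0.108 -0.994  0.   ]
0.4728144196844358 [ 0.61757597 -0.15649255  0.67286638]
```

View pics/k_w.png

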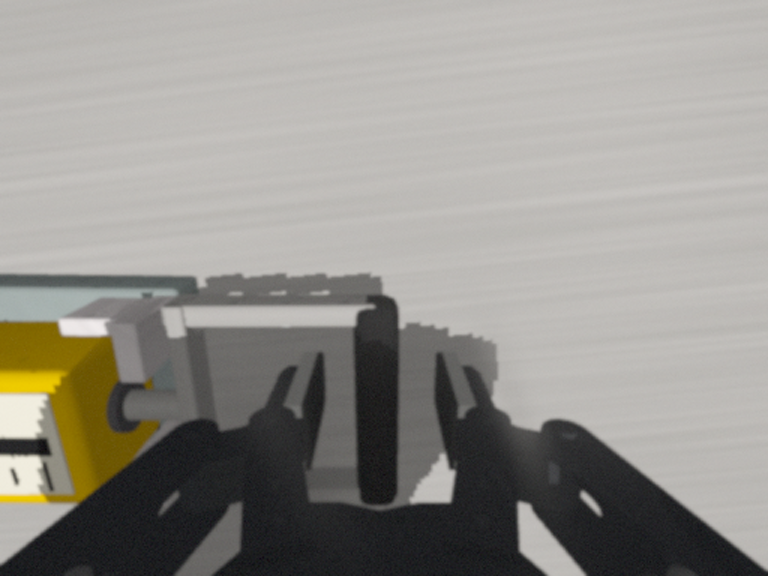

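```bash
python3 -m inch '[0,0,0,0,0,0, 0,0,0,0,0,0, 0,0,0,0,0,0, 0,0,0,0,0,0, 0,0,0,0,0,0]' 1 60
python3 - <<'E'
from h import *
p,Rm,s=pose();tool(p,Rm);print(s["grip_width"],s["force"])
zoom(ctrl.capture("side"),(200,150,320,260),6,"pics/l_s.png")
zoom(ctrl.capture("top"),(200,190,290,240),8,"pics/l_t.png")
zoom(ctrl.capture("wrist"),(0,0,512,384),1.5,"pics/l_w.png")
E
```

```text
time_s: 12.2
eef_pos: [508.9, -23.7, 23.1]
ee_rot: [0.037, -0.04, -0.706, 0.706]
force: [-0.3, 2.2, 3.5]
grip_width: 0.154
tcp [508.9 -23.7  23.1] x [-0.994  0.108 -0.004] y [ 0.004 -0.    -1.   ] z [-0.108 -0.994 -0.   ]
0.15430593134578524 [-0.28102335  2.18037691  3.51308648]
```

View pics/l_s.png

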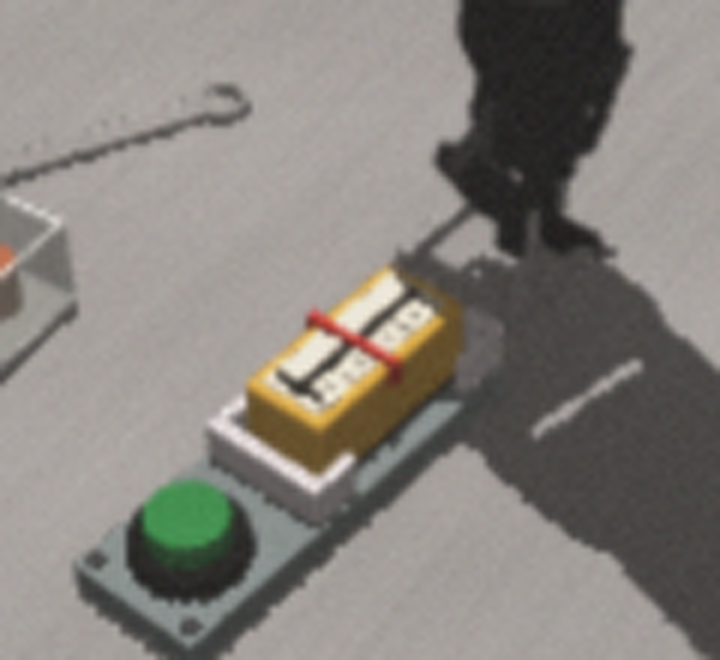

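View pics/l_t.png

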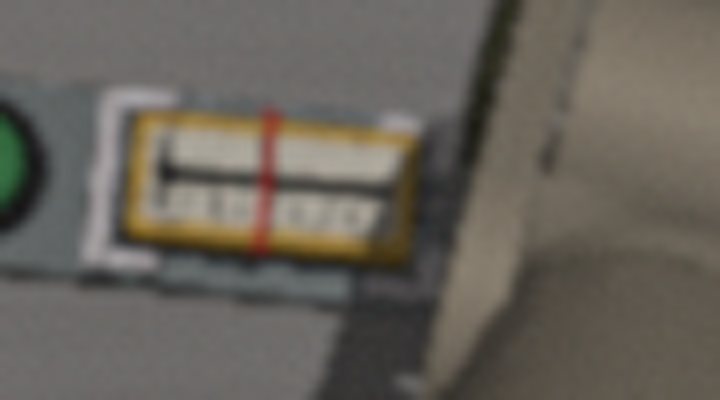

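View pics/l_w.png

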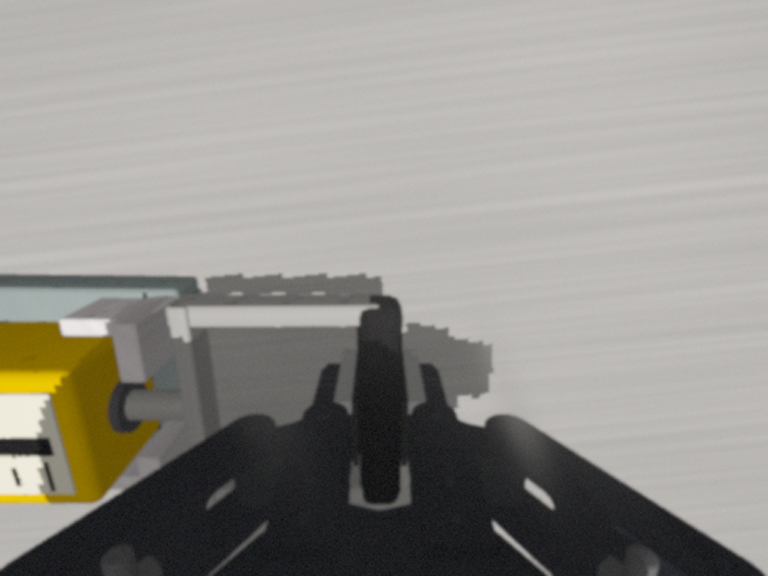

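```bash
python3 -m inch '[0,0,0.2,0,0,0, 0,0,0.6,0,0,0, 0,0,1.0,0,0,0, 0,0,1.4,0,0,0, 0,0,1.8,0,0,0, 0,0,2.0,0,0,0, 0,0,2.0,0,0,0, 0,0,2.0,0,0,0]'
python3 - <<'E'
from h import *
p,Rm,s=pose();tool(p,Rm);print(s["grip_width"],s["force"], s["force"]@Rm[:,2])
zoom(ctrl.capture("side"),(200,150,320,260),6,"pics/m_s.png")
zoom(ctrl.capture("top"),(200,190,290,240),8,"pics/m_t.png")
E
```

```text
time_s: 13.02
eef_pos: [506.3, -43.6, 22.6]
ee_rot: [-0.037, 0.039, 0.706, -0.706]
force: [0.2, 4.8, 3.8]
grip_width: 0.15
tcp [506.3 -43.6  22.6] x [-0.994  0.108 -0.003] y [ 0.003 -0.    -1.   ] z [-0.108 -0.994 -0.   ]
0.15045658507066048 [0.19559409 4.78421469 3.82171295] -4.778057094109933
```

View pics/m_s.png

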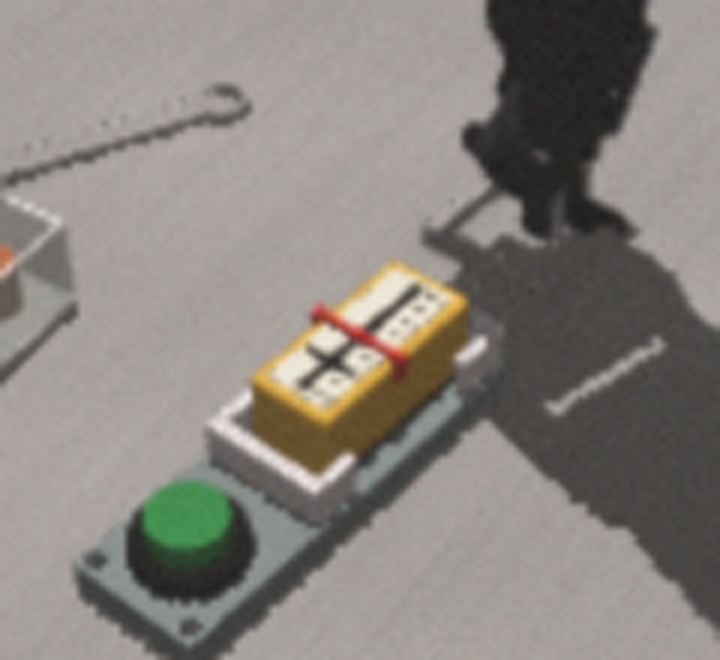

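View pics/m_t.png

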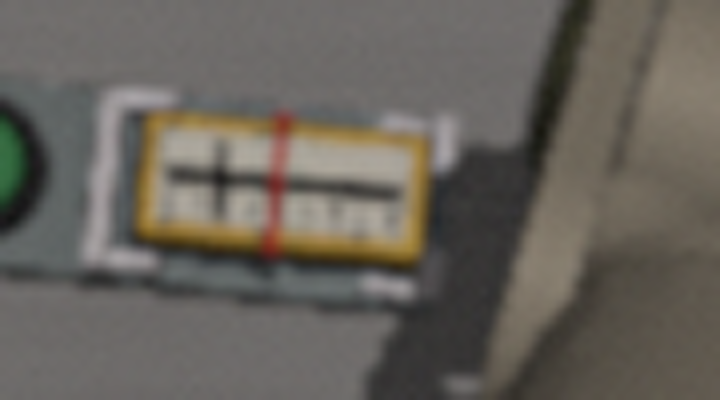

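```bash
python3 -m inch '[0,0,0.3,0,0,0, 0,0,0.7,0,0,0, 0,0,1.1,0,0,0, 0,0,1.5,0,0,0, 0,0,1.8,0,0,0, 0,0,2.0,0,0,0, 0,0,2.0,0,0,0, 0,0,2.0,0,0,0]'
python3 - <<'E'
from h import *
p,Rm,s=pose();tool(p,Rm);print(s["grip_width"],s["force"], s["force"]@Rm[:,2])
zoom(ctrl.capture("side"),(225,180,285,240),12,"pics/n_s.png")
zoom(ctrl.capture("top"),(210,195,260,230),15,"pics/n_t.png")
E
```

```text
time_s: 13.78
eef_pos: [504.0, -62.8, 22.4]
ee_rot: [-0.038, 0.039, 0.706, -0.706]
force: [1.1, 8.5, 2.9]
grip_width: 0.155
tcp [504.  -62.8  22.4] x [-0.994  0.108 -0.002] y [ 0.002  0.001 -1.   ] z [-0.108 -0.994 -0.001]
0.15459207167695926 [1.06612097 8.51952466 2.87909696] -8.588073922087256
```

View pics/n_s.png

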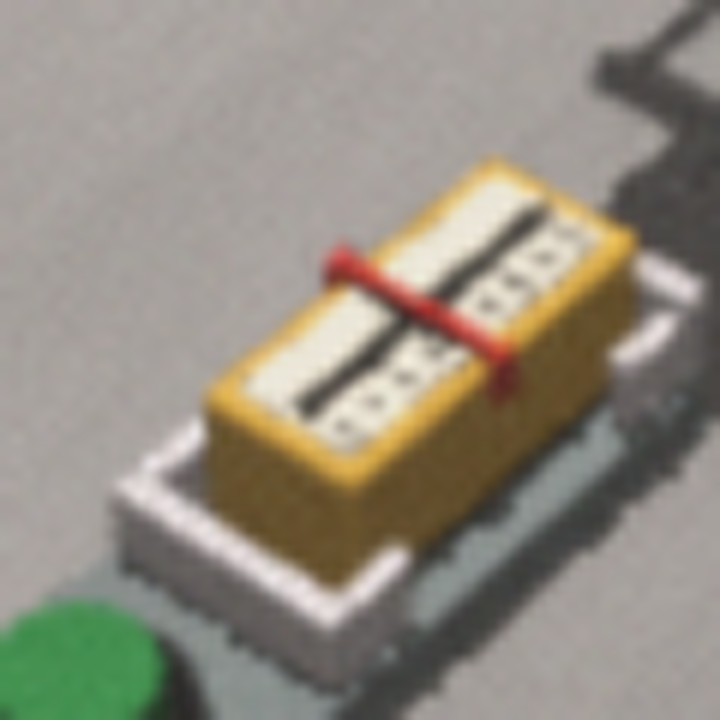

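View pics/n_t.png

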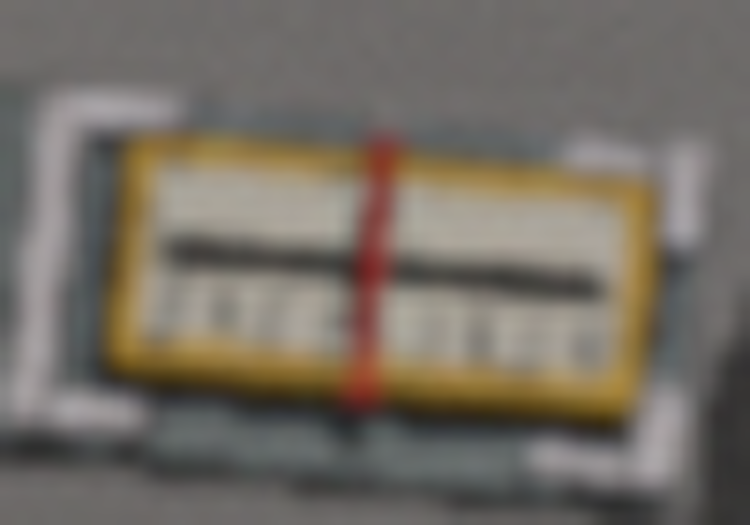

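```bash
python3 -m inch '[0,0,0.1,0,0,0, 0,0,0.2,0,0,0, 0,0,0.3,0,0,0, 0,0,0.3,0,0,0, 0,0,0.3,0,0,0]'
python3 - <<'E'
from h import *
p,Rm,s=pose();tool(p,Rm);print(s["grip_width"],s["force"], s["force"]@Rm[:,2])
zoom(ctrl.capture("side"),(225,180,285,240),12,"pics/o_s.png")
a=np.mean([ctrl.capture("top").astype(float) for _ in range(4)],0).clip(0,255).astype(np.uint8)
zoom(a,(210,195,260,230),15,"pics/o_t.png")
E
```

```text
time_s: 14.3
eef_pos: [503.6, -65.6, 22.4]
ee_rot: [-0.038, 0.039, 0.706, -0.706]
force: [1.4, 8.4, 3.8]
grip_width: 0.154
tcp [503.6 -65.6  22.4] x [-0.994  0.108 -0.002] y [ 0.002  0.001 -1.   ] z [-0.108 -0.994 -0.001]
0.1538860194967992 [1.38668141 8.36342513 3.83344258] -8.469155020945912
```

View pics/o_s.png

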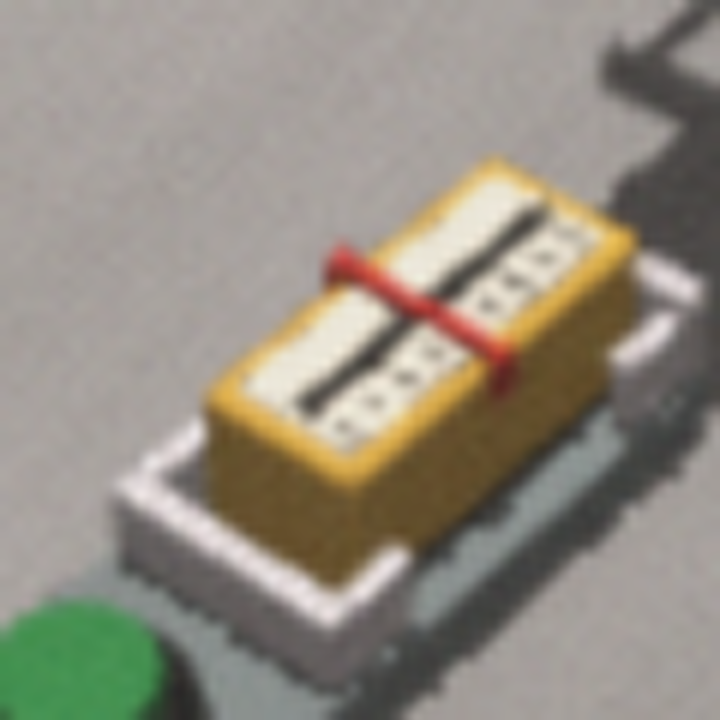

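View pics/o_t.png

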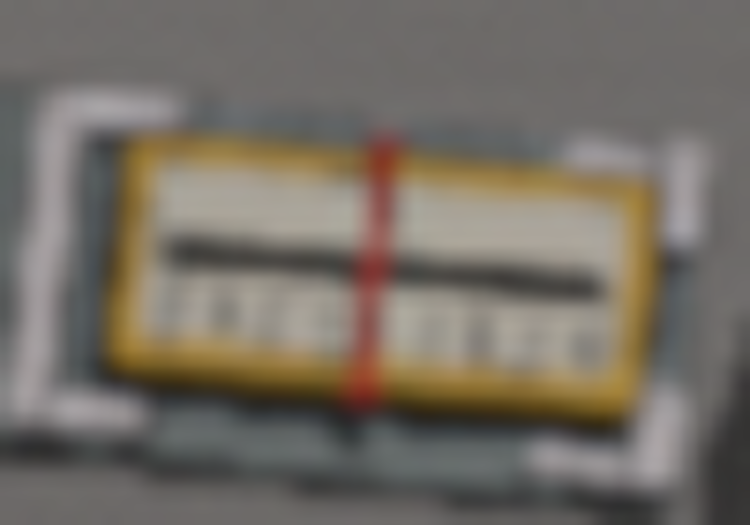

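```bash
python3 -m inch '[0,0,0,0,0,0, 0,0,0,0,0,0, 0,0,0,0,0,0, 0,0,0,0,0,0, 0,0,0,0,0,0, 0,0,0,0,0,0, 0,0,0,0,0,0, 0,0,0,0,0,0]'
python3 -m inch '[0,0,0,0,0,0, 0,0,0,0,0,0, 0,0,0,0,0,0, 0,0,0,0,0,0, 0,0,0,0,0,0, 0,0,0,0,0,0, 0,0,0,0,0,0, 0,0,0,0,0,0]'
python3 - <<'E'
from h import *
p,Rm,s=pose();tool(p,Rm);print(s["grip_width"],s["force"], s["force"]@Rm[:,2])
zoom(ctrl.capture("top"),(210,195,260,230),15,"pics/p_t.png")
E
```

```text
time_s: 15.22
eef_pos: [503.7, -65.6, 22.4]
ee_rot: [-0.038, 0.039, 0.706, -0.706]
force: [1.1, 8.7, 2.4]
grip_width: 0.148
time_s: 15.88
eef_pos: [503.6, -65.6, 22.4]
ee_rot: [-0.038, 0.039, 0.706, -0.706]
force: [1.5, 8.8, 3.3]
grip_width: 0.149
tcp [503.6 -65.6  22.4] x [-0.994  0.108 -0.002] y [ 0.002  0.001 -1.   ] z [-0.108 -0.994 -0.001]
0.1488219828077352 [1.50804611 8.81772814 3.25619639] -8.933181583475953
```

View pics/p_t.png

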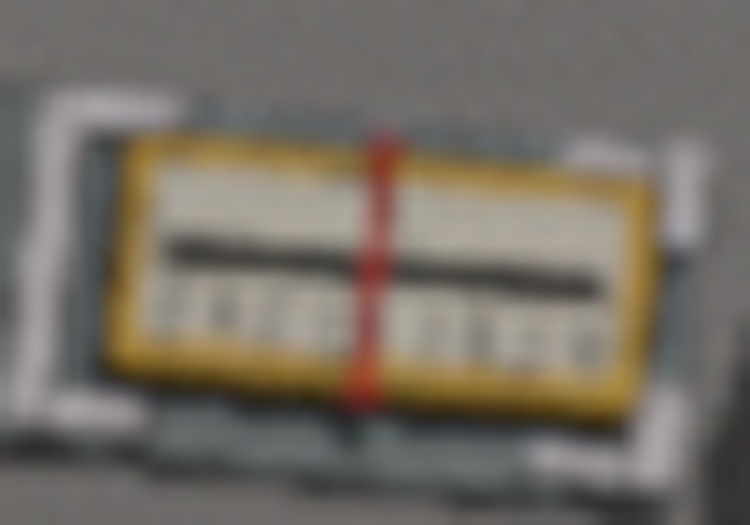

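```bash
python3 -m inch '[0,0,-0.2,0,0,0, 0,0,-0.6,0,0,0, 0,0,-1.0,0,0,0, 0,0,-1.4,0,0,0, 0,0,-1.8,0,0,0, 0,0,-2.2,0,0,0, 0,0,-2.6,0,0,0, 0,0,-2.9,0,0,0]'
python3 -m inch '[0,0,-0.3,0,0,0, 0,0,-0.6,0,0,0, 0,0,-0.9,0,0,0, 0,0,-1.1,0,0,0, 0,0,-1.2,0,0,0, 0,0,-1.2,0,0,0, 0,0,-1.2,0,0,0]'
python3 - <<'E'
from h import *
p,Rm,s=pose();tool(p,Rm);print(s["grip_width"],s["force"], s["force"]@Rm[:,2])
zoom(ctrl.capture("top"),(210,195,260,230),15,"pics/q_t.png")
zoom(ctrl.capture("wrist"),(0,0,512,384),1.5,"pics/q_w.png")
E
```

```text
time_s: 16.6
eef_pos: [507.0, -37.3, 22.7]
ee_rot: [0.037, -0.039, -0.706, 0.706]
force: [-0.8, 3.3, 6.1]
grip_width: 0.152
time_s: 17.18
eef_pos: [508.6, -26.7, 22.9]
ee_rot: [0.037, -0.039, -0.705, 0.707]
force: [-1.0, -2.6, 6.0]
grip_width: 0.151
tcp [508.6 -26.7  22.9] x [-0.994  0.107 -0.004] y [ 0.003 -0.002 -1.   ] z [-0.107 -0.994  0.002]
0.15139050250249514 [-0.98641915 -2.59868733  6.02978312] 2.7012661640362334
```

View pics/q_t.png

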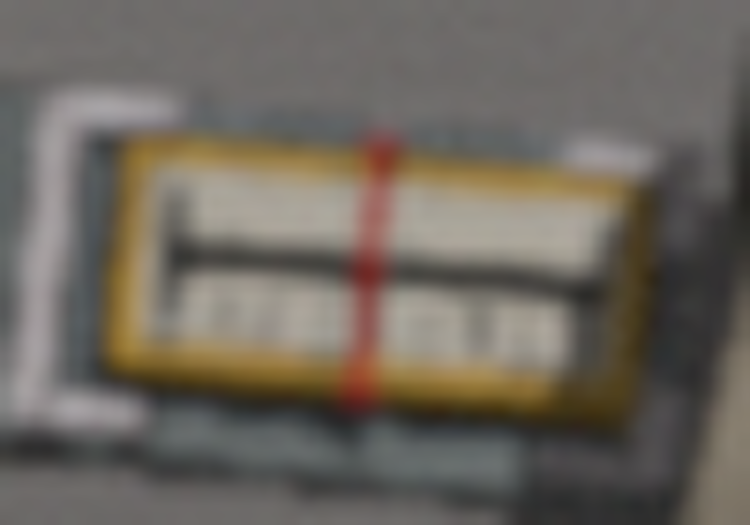

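View pics/q_w.png

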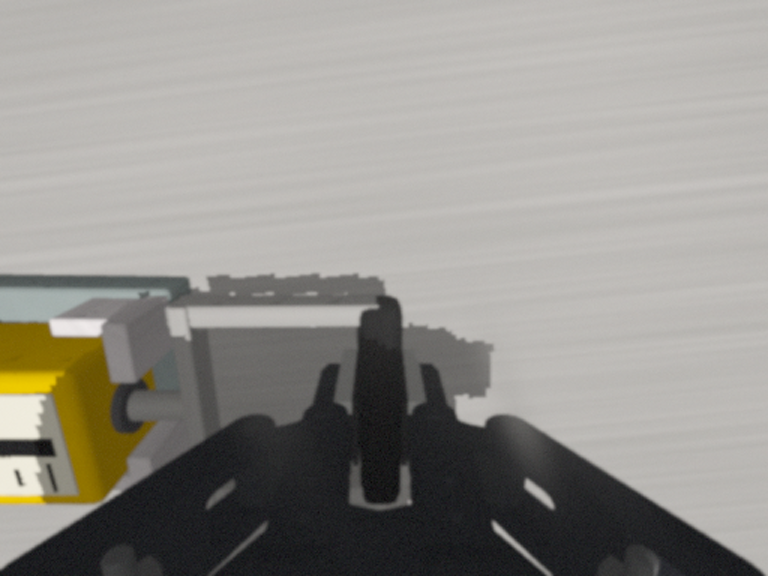

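```bash
python3 -m inch '[0,0,-0.1,0,0,0, 0,0,-0.2,0,0,0, 0,0,-0.3,0,0,0, 0,0,-0.3,0,0,0]'
python3 -m inch '[0,0,0.05,0,0,0, 0,0,0.05,0,0,0, 0,0,0.05,0,0,0, 0,0,0.05,0,0,0, 0,0,0.05,0,0,0]' 0.05
python3 - <<'E'
from h import *
p,Rm,s=pose();tool(p,Rm);print(s["grip_width"],s["force"], s["force"]@Rm[:,2])
zoom(ctrl.capture("top"),(210,195,260,230),15,"pics/r_t.png")
zoom(ctrl.capture("wrist"),(0,0,512,384),1.5,"pics/r_w.png")
E
```

```text
time_s: 17.62
eef_pos: [509.2, -24.1, 23.1]
ee_rot: [0.036, -0.039, -0.705, 0.707]
force: [-0.8, -4.8, 6.4]
grip_width: 0.153
time_s: 18.03
eef_pos: [508.5, -23.2, 22.4]
ee_rot: [0.037, -0.039, -0.706, 0.706]
force: [-0.3, -0.2, -0.6]
grip_width: 0.474
tcp [508.5 -23.2  22.4] x [-0.994  0.108 -0.003] y [ 0.003 -0.    -1.   ] z [-0.108 -0.994  0.   ]
0.4744309215095226 [-0.29371427 -0.16029139 -0.57629851] 0.19097181966274324
```

View pics/r_w.png

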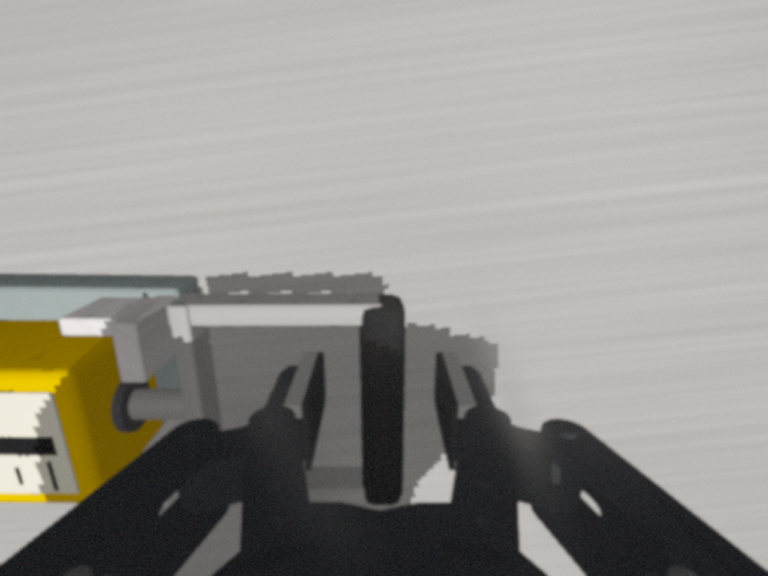

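View pics/r_t.png

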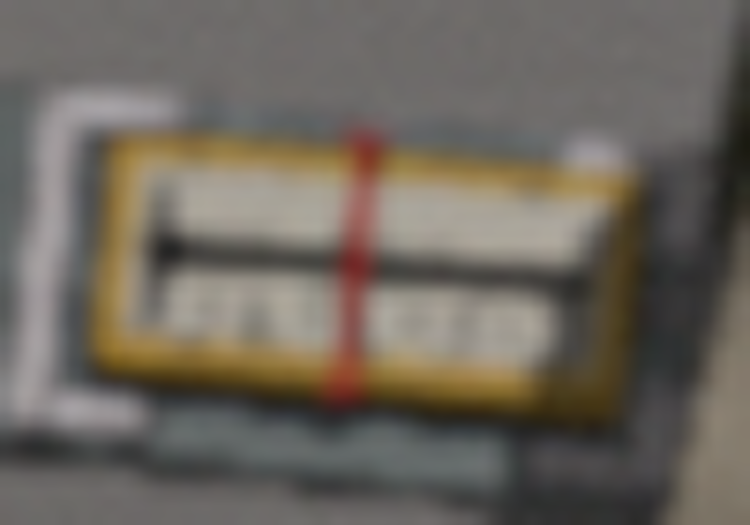

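```bash
python3 -m inch '[0,-1,0,0,0,0, 0,-4,0,0,0,0, 0,-8,0,0,0,0, 0,-12,0,0,0,0, 0,-15,0,0,0,0, 0,-15,0,0,0,0, 0,-15,0,0,0,0]'
python3 - <<'E'
from h import *
zoom(ctrl.capture("side"),(200,150,320,260),6,"pics/s_s.png")
plan((535,225,150),-0.107)
E
```

```text
time_s: 18.72
eef_pos: [508.7, -23.3, 174.5]
ee_rot: [0.036, -0.041, -0.706, 0.706]
force: [-0.0, -0.3, -0.3]
grip_width: 0.474
t 18.7667 shift cm [ -0.     2.29 -24.96] turn [-0.003 -1.572 -0.003] dist 25.1
```

View pics/s_s.png

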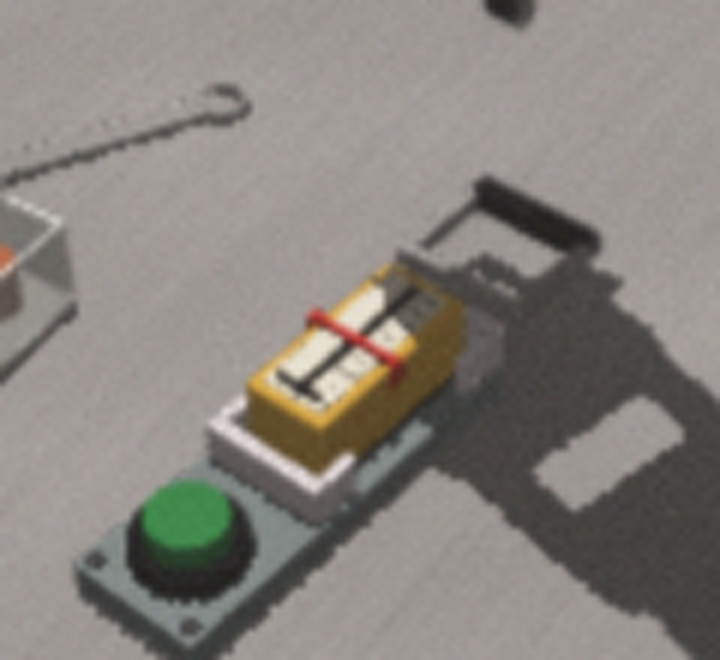

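Handle is in and clear of the fingers; on to the plunger.

```bash
python3 -m inch '[0,0,-1.8,0,-0.11,0, 0,0,-3.6,0,-0.22,0, 0,0,-5.4,0,-0.33,0, 0,0,-7.2,0,-0.44,0, 0,0,-9,0,-0.55,0, 0,0,-10.8,0,-0.66,0, 0,0,-12.6,0,-0.77,0, 0,0,-14.4,0,-0.88,0]' 1
python3 -c "
from h import *
plan((535,225,150),-0.107)"
```

```text
time_s: 19.43
eef_pos: [523.0, 120.8, 171.1]
ee_rot: [-0.268, 0.268, -0.654, 0.654]
force: [0.1, 0.1, -0.3]
grip_width: 0.001
t 19.4333 shift cm [-8.16  2.1  -6.58] turn [ 0.    -0.687  0.   ] dist 10.7
```

```bash
python3 -m inch '[-1.2,0,-1,0,-0.11,0, -2.4,0,-2,0,-0.22,0, -3.6,0,-3,0,-0.33,0, -4.8,0,-4,0,-0.44,0, -6,0,-5,0,-0.55,0, -7.2,1,-6,0,-0.66,0, -8.1,2,-6.5,0,-0.69,0, -8.1,2,-6.5,0,-0.69,0]'
python3 -m inch '[0,0,0,0,0,0, 0,0,0,0,0,0]'
python3 - <<'E'
from h import *
plan((535,225,60),-0.107)
p,Rm,s=pose();tool(p,Rm)
im=ctrl.capture("wrist");zoom(im,(0,0,512,384),1.5,"pics/t_w.png")
im=ctrl.capture("side");zoom(im,(200,130,320,260),4.5,"pics/t_s.png")
print([(n,d["score"],d["uv"]) for n in("wrist","side") for d in ctrl.search_frame("plunger_top",n)])
E
```

```text
time_s: 20.1
eef_pos: [535.2, 224.1, 149.2]
ee_rot: [0.471, -0.473, 0.527, -0.526]
force: [-0.6, -1.0, -1.1]
grip_width: -0.001
time_s: 20.27
eef_pos: [536.5, 222.3, 152.4]
ee_rot: [-0.472, 0.471, -0.526, 0.528]
force: [-0.6, 0.3, -0.4]
grip_width: -0.001
t 20.2667 shift cm [-0.25  9.24 -0.2 ] turn [-0.002 -0.005  0.   ] dist 9.2
tcp [536.5 222.3 152.4] x [-0.111 -0.994  0.   ] y [ 0.002 -0.001 -1.   ] z [ 0.994 -0.111  0.002]
[('wrist', 0.98, [250.4, 184.9]), ('side', 0.66, [229.8, 238.2])]
```

View pics/t_w.png

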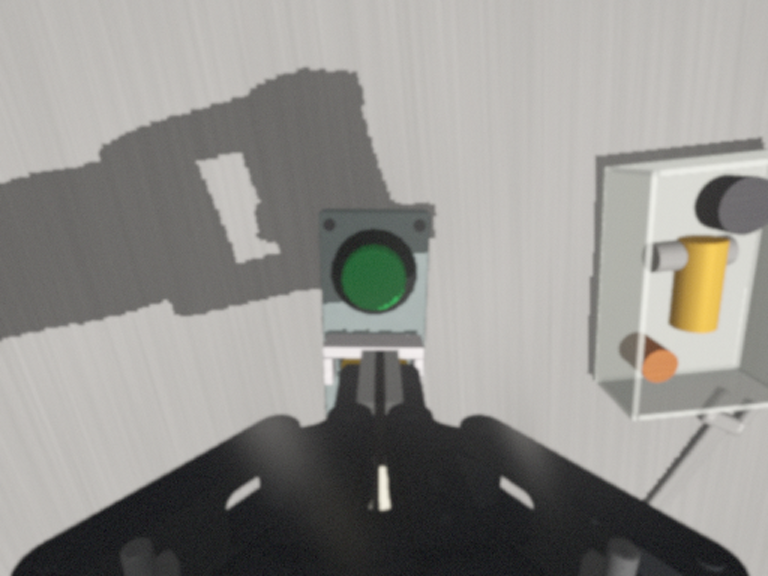

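View pics/t_s.png

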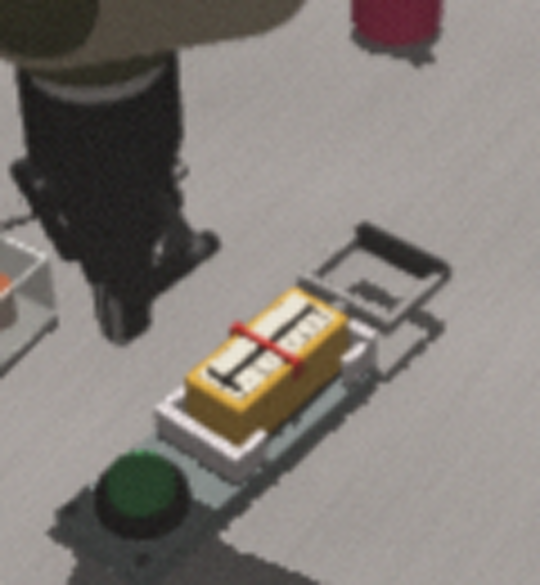

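Run:
```python
from h import *
c=ctrl.get_calibration("wrist"); p,Rm,s=pose()
for z in (38,42,46,50):
    w=onz(c,(374/1.5-.2,277/1.5-.2),z); w2=onz(ctrl.get_calibration("side"),(229.8,238.2),z); print(z,w.round(1),(Rm.T@(w-p)).round(1),w2.round(1))
```

```text
38 [535.4 225.6  38. ] [ -2.9 115.   -2. ] [534.3 230.5  38. ]
42 [535.6 226.7  42. ] [ -4.1 111.   -2. ] [532. 233.  42.]
46 [535.7 227.9  46. ] [ -5.2 107.   -1.9] [529.6 235.6  46. ]
50 [535.9 229.   50. ] [ -6.4 103.   -1.9] [527.3 238.2  50. ]
```

```bash
python3 -m inch '[-0.2,2,-0.1,0,0,0, -0.3,5,-0.2,0,0,0, -0.3,8,-0.2,0,0,0, -0.3,9.4,-0.2,0,0,0, -0.3,9.6,-0.2,0,0,0, -0.3,9.6,-0.2,0,0,0]'
python3 -m inch '[0,0.3,0,0,0,0, 0,0.6,0,0,0,0, 0,0.9,0,0,0,0, 0,1.2,0,0,0,0, 0,1.5,0,0,0,0, 0,1.5,0,0,0,0]'
```

```text
time_s: 20.97
eef_pos: [535.1, 225.9, 56.6]
ee_rot: [-0.472, 0.471, -0.526, 0.527]
force: [0.2, -0.2, 0.0]
grip_width: -0.003
time_s: 21.47
eef_pos: [535.5, 226.3, 41.7]
ee_rot: [-0.473, 0.471, -0.526, 0.527]
force: [0.1, 0.9, 4.5]
grip_width: -0.001
```

```bash
python3 -m inch '[0,0.15,0,0,0,0, 0,0.3,0,0,0,0, 0,0.45,0,0,0,0, 0,0.6,0,0,0,0, 0,0.6,0,0,0,0]'
```

```text
time_s: 21.88
eef_pos: [535.6, 226.3, 36.3]
ee_rot: [-0.473, 0.471, -0.525, 0.527]
force: [-1.6, 0.1, 8.1]
grip_width: 0.002
```

```bash
python3 -m inch '[0,0.1,0,0,0,0, 0,0.2,0,0,0,0, 0,0.3,0,0,0,0, 0,0.3,0,0,0,0]'
```

```text
time_s: 22.22
eef_pos: [535.8, 226.3, 35.8]
ee_rot: [-0.473, 0.471, -0.525, 0.528]
force: [-9.7, -3.5, 28.6]
grip_width: -0.003
```

```bash
python3 - <<'E'
from h import *
p,Rm,s=pose();print(p.round(1),s["force"])
zoom(ctrl.capture("side"),(200,170,320,270),6,"pics/u_s.png")
E
python3 -m inch '[0,-0.3,0,0,0,0, 0,-0.8,0,0,0,0, 0,-1.5,0,0,0,0, 0,-3,0,0,0,0, 0,-6,0,0,0,0, 0,-10,0,0,0,0, 0,-12,0,0,0,0, 0,-12,0,0,0,0]'
python3 -m inch '[0,-2,0,0,0,0, 0,-2,0,0,0,0, 0,-2,0,0,0,0, 0,-2,0,0,0,0]'
python3 - <<'E'
from h import *
p,Rm,s=pose();tool(p,Rm)
zoom(ctrl.capture("wrist"),(0,0,512,384),1.5,"pics/v_w.png")
zoom(ctrl.capture("side"),(180,130,320,260),5,"pics/v_s.png")
cv2.imwrite("pics/v_t.png",ctrl.capture("top")[:,:,::-1])
E
```

```text
[535.8 226.3  35.8] [-9.66814095 -3.46726988 28.57729584]
time_s: 22.93
eef_pos: [536.6, 226.7, 157.6]
ee_rot: [-0.475, 0.469, -0.524, 0.529]
force: [0.8, -0.8, -0.2]
grip_width: 0.0
time_s: 23.27
eef_pos: [534.3, 226.1, 171.2]
ee_rot: [-0.472, 0.472, -0.526, 0.527]
force: [0.3, -0.2, 0.4]
grip_width: -0.002
tcp [534.3 226.1 171.2] x [-0.109 -0.994  0.001] y [ 0.001 -0.001 -1.   ] z [ 0.994 -0.109  0.001]
```

View pics/u_s.png

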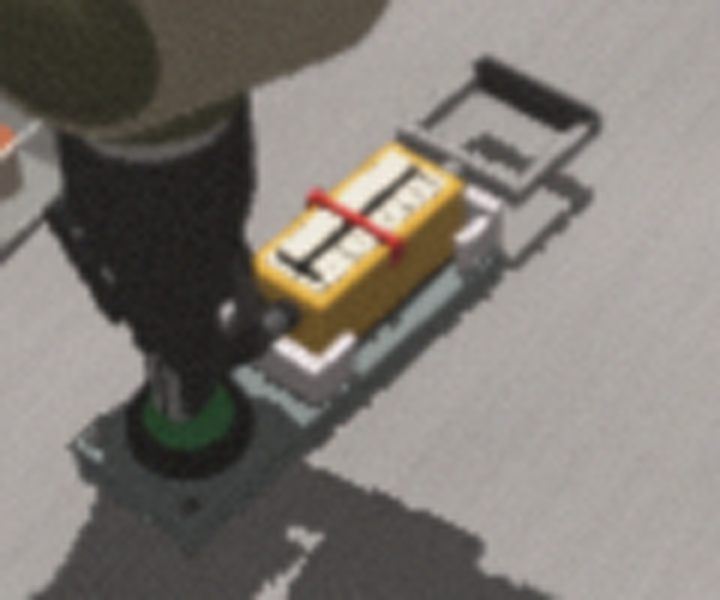

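View pics/v_s.png

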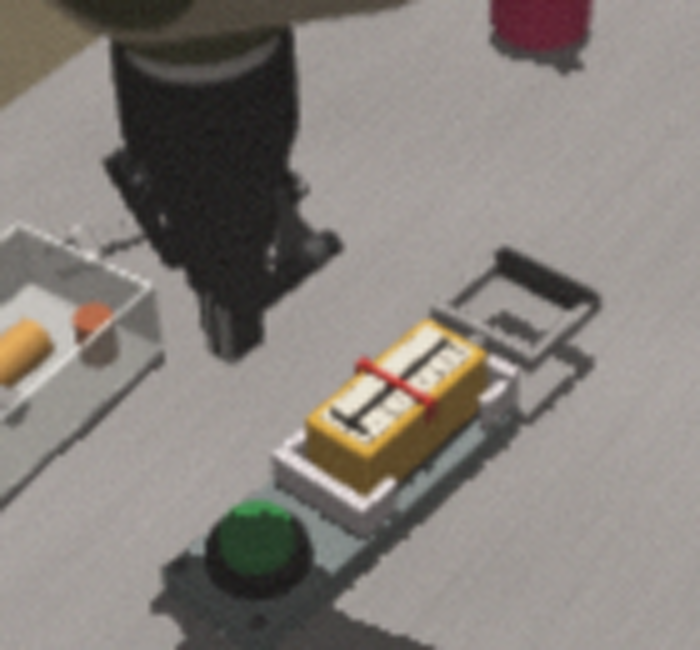

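View pics/v_w.png

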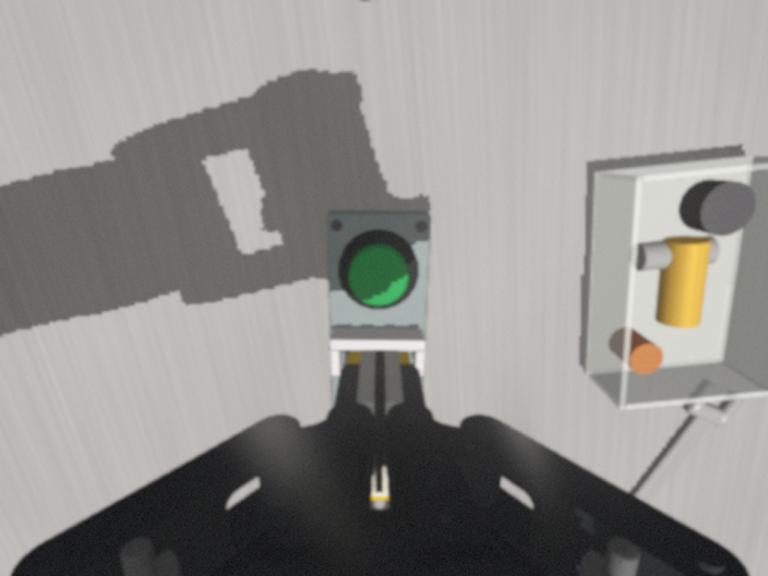

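View pics/v_t.png

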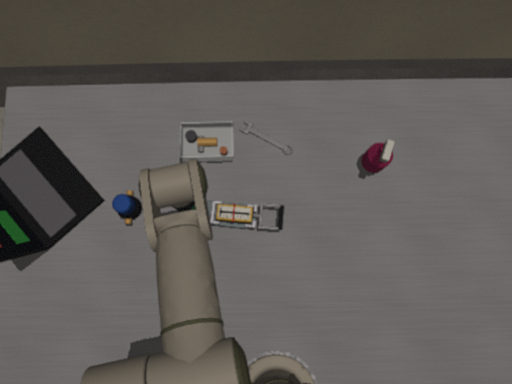

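```bash
python3 -c "
from rig import ctrl
print(ctrl.finish_job())"
```

```text
the job is handed in; nothing more can be done
None
```

I completed every step of the task and handed the job in at about 23.4 s on the robot's clock. The hand-in reports no verdict, so what follows rests on my own checks.

- **Placing:** I laid the gauge in the cradle with its handle out through the slotted end, and let go of it.
- **Pull:** I took the handle by its black bar and drew it out about 38 mm. The pointer disappeared under the red mark in the top and side views. The pull force read about 8.9 N, against about 9.1 N expected at that draw. I held it there for about 1.5 s.
- **Return:** I eased the handle back at about 50 mm/s. At the end I pushed the gauge about 3 mm back towards the middle of the cradle, because the pull had slid it about 4 mm towards the posts. Then I let go of the handle.
- **Plunger:** I pressed the plunger to its stop. The force reached about 29 N with hardly any further travel, and the tool had gone down about 10 mm since contact.

The last pictures show the gauge flat in the cradle, the handle in, the plunger up again and the arm clear of everything. In the top view the regulator, spray bottle, wrench and tray look unmoved.

One check disagreed. Early position estimates of the station and of the mark differed between cameras by a few millimetres: about 4 mm across the station, and 38 to 41 mm for the distance from pointer to mark. I settled these by looking at close range before acting.

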